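Lift a plate washer onto the scale

TASK

Put the square plate washer on the bench scale: slide the flat-bladed lifter under it against the stop bar, carry it over on the blade and tip it gently, from close above, into the scale's pan, so that it lies flat inside the rim; never touch the washer with the fingers. Then lay the lifter back on its rubber mat, standing level on blade and foot with its handle up, and let go. Leave the other pieces and things where they are.

Things in the scene. Friction and masses are not known exactly. Their poses are not given: they have to be found in the camera images.
- washer_sq: square steel plate washer, 60 x 60 x 6 mm, square 20 mm hole, lower edges bevelled 2 mm, about 150 g. Flat on the bench in one of three places before the stop bar, 4 to 34 mm clear of it; pushed, it slides up to the bar. Origin at the centre of its underside, z up, x and y along its sides. Polished: it slides off the blade at slopes above 16 to 23 degrees.
- lifter: lifter tool, 190 g, level on the mat: steel blade, cranked shank 12 mm wide, raised handle. Origin below the handle's middle in the plane of the blade's underside (4 mm above the bench on the mat); x along the tool to the blade's edge, z up. A foot below the handle's rear end (x = -53 mm) reaches down to z = 0. Centre of mass near x = 80 mm.
- grip (a point): middle of the lifter's handle, 45 mm above the lifter's origin. The handle is a straight level wooden bar from x = -60 to +60 mm, 18 mm wide (y), from z = 33 to 57 mm.
- edge (a point): middle of the blade's straight knife edge, at x = 185 mm, z = 0 from the lifter's origin. The blade is 64 mm wide, 2 mm thick, flat below, from x = 100 to 185 mm; its front 16 mm taper to the edge.
- stop: low fixed aluminium stop bar standing on the bench, 380 mm long (along its y), 22 mm high, 12 mm thick with a low flange behind. Origin at the middle of the lower edge of its flat front face; the face looks to its -x (towards the robot), its x points through the bar.
- scale: fixed bench scale with a square steel pan on top and a low console (35 mm high, reaching to x = -140 mm) on its -x side. Origin on the bench under the pan's centre, z up.
- pan (a point): centre of the upper face of the scale's pan, 64 mm above the bench; axes as the scale's. The pan is 180 x 180 mm outside with a rim 3 mm thick standing 6 mm above its face.
- mat: fixed black rubber mat, 290 mm (its x) by 130 mm (its y), 4 mm thick, on which the lifter lies. Origin at the centre of its underside on the bench.
- washer_rd: bystander: round steel washer, 62 mm across, 6 mm thick, 22 mm hole, lying in another of the three places before the stop bar. Origin at the centre of its underside.
- strip: bystander: oblong steel plate, 40 mm (x) by 80 mm (y) by 6 mm, with two holes, lying in the third place before the stop bar. Origin at the centre of its underside.
- bolt: bystander: hexagon bolt standing on its head, 21 mm across, 58 mm tall, between two of the places and nearer the robot. Origin at the centre of its foot.
- long_nut: bystander: long hexagon nut standing on end, 21 mm across, 40 mm tall, between two of the places and nearer the robot. Origin at the centre of its foot.
- tin: bystander: round tin, 70 mm across, 80 mm tall, beyond the stop bar. Origin at the centre of its foot.
- tape: bystander: empty tape core, 90 mm across, 24 mm tall, lying beyond the stop bar. Origin at the centre of its underside.
Not all that is in view belongs to the job. What is shaped like the washer_sq but blue or yellow is not meant.

How it is judged:
By the outcome, as a careful person would: the job done as asked, in the order asked, and still so for the second after the job is handed in, with the robot touching nothing.
It also fails if it takes over 72 s, if anything falls off the work surface, if the arm or the gripper's body presses on something with over 40 N, if the wrist force passes 120 N, or if a joint passes its speed limit or range.

ROBOT

A 6-joint arm with a two-finger parallel gripper is mounted at the origin on the work surface. World frame = base frame: x ahead of the robot, y to its left, z up, the work surface at z = 0. Lengths are in m, angles in rad, forces in N, time in s.
With the tool pointing down it reaches from about 0.3 to 0.75 m from the base axis. Payload 8.5 kg.
Tool frame: the origin (TCP) lies on the centre line of the jaws, within the pads' length; the fingertips stand 14 mm ahead of it and the grasp point (between the pads) lies 5 mm behind it (bot.nose_length is the distance from the TCP to the fingertips, in m); z points along the fingers, y is the direction in which the jaws open and shut (so a half turn about z gives the same grasp; the last joint's range is limited). The gripper opens to 85 mm and grips with 20 to 120 N. Pads are 22 mm wide; open, the fingers measure 114 mm over their backs; the gripper's body (76 mm by 85 mm) begins 54 mm behind the grasp point. The pads swing forward as they close: fully open they stand 13 mm farther back than shut.
Start: joints at [0.895, 0.381, 1.297, -0, 1.464, -0.215], TCP at [0.245, 0.493, 0.245] pointing down, gripper open.
Joint ranges: [-3.11, 3.11], [-0.89, 2.33], [0.22, 2.48], [-1.42, 4.56], [0.17, 2.85], [-2.88, 2.88]. Speed limits (rad/s): [2.39, 2.39, 3.14, 3.14, 3.14, 3.14].

INTERFACE

Orientations are given as a unit quaternion [x, y, z, w].
In Python, from workcell import telemetry, cams, bot, spotter gives the robot as it stands.
- The arm moves only by the tool move_arm, never from a script. Its argument "commands" is a list of rows, each a list of 7 numbers: the turn, a rotation vector about the tool's x, y, z in degrees, then the shift along the tool's x, y, z in cm, then the closure in counts, from 0 (fully open) to 255 (shut). A call has 1 to 20 rows; each row shifts and turns the commanded pose from where the row before left it, along the tool's axes as they then stand; what a row does not reach is not made up. A row lasts 1/8 s, in which the tool goes at most 62.5 mm and 10.7 degrees, less where a joint would pass 70% of its speed; a pose out of reach is approached as far as the arm can. A call is refused whole if a number of a shift passes 6.25 or a number of a turn 10.7, either way. A call with a gripper value outside its range is refused whole. The fingers move at their own pace and stop on an object; the grip force is fixed at half the most. Time passes only in rows, so rows that do not move let the fingers close. It gives the time, the measured TCP pose, the force and the opening at its end, in the units of the state.
- telemetry.sense(): the state, without advancing time (a new reading comes with each control period).
- cams.snapshot(name): name is "scene" or "top" or "wrist"; returns the picture (480x640x3 uint8, red, green, blue); there is no depth.
- cams.camera_model(name): a dict with "fx", "fy", "cx", "cy" (pixels), "rvec" (rotation vector, rad) and "tvec" (3), from world to camera coordinates, as OpenCV has them. Camera axes: x right, y down, z forward; pixel columns grow to the right and rows downward; lengths in m; the calibration is good to about 2 mm. A picture is of the moment at which its call begins: read the wrist's pose just before it. camera_model takes no time and is no camera call; for the wrist camera it gives the pose at the moment of the call.
- bot.sign_off(): hands the job in, once; it reports no verdict.
Trained networks look in the newest picture that a camera, given by its name, has taken for a name from the list of things; names that differ only in an ending like _2 or _b are one class to them, and where a whole thing is asked for, a point or a joint stands for the part that bears it (a point fixed in the world has none). Each returns a list of dicts, best first, with "conf" (0 to 1); they miss things now and then, are a little off and sometimes report something else, mostly with a low value. They report only what shows in the picture. A call takes as long as a camera call. They do not tell look-alikes from the thing itself.
- spotter.look_for(query, camera): "extent" ([left, top, width, height] in pixels, round what is visible of it).
- spotter.outline_of(query, camera): "pixels" (480x640 bool, what is visible of it) and "extent" ([left, top, width, height] in pixels, round what is visible of it).
The state is a dict: "t": time; "joint_pos": joint angles; "joint_velocities": joint speeds; "tau": joint torques, N m; "ee_pos": TCP position; "tcp_rot": TCP orientation; "force": force on the tool from outside, world axes, zero at the start; "torque": the same for the moment, N m; "width": opening from 0.0 (shut) to 1.0 (fully open).
Only numpy, scipy, OpenCV 4.12 (cv2) and the standard library are available. Lean on these libraries where they do the work, as an engineer would, in place of code of your own. Each camera call takes 0.05 s, during which the arm holds its last target.

## Working session

There is one attempt and no reset: what is moved stays moved. The work goes in short steps, Python scripts to look and compute and a tool call to move; the robot and the scene stay as the last step left them, time stands still between calls to the robot, and variables do not carry over. Pictures are saved under pics/ and viewed, and the job is handed in when it is done.

Besides the shell and the picture viewer there is one more tool, called after "Call:" by a JSON object that holds its "fn" and its "kwargs". move_arm: Moves the arm, as the interface text tells. Its arguments: {"type":"object","properties":{"commands":{"type":"array","items":{"type":"array","items":{"type":"number"}}}},"required":["commands"]}

```bash
mkdir -p pics; ls; python3 - <<'E'
from workcell import telemetry, cams, bot, spotter
import cv2
s=telemetry.sense(); print(s)
for n in ["scene","top","wrist"]:
    im=cams.snapshot(n); cv2.imwrite(f"pics/{n}0.png",im[:,:,::-1]); print(n,cams.camera_model(n))
E
```

```text
pics
{'t': 0.0, 'joint_pos': array([ 8.94705906e-01,  3.81158663e-01,  1.29831443e+00,  6.28766764e-06,
        1.46358612e+00, -2.15304854e-01]), 'joint_velocities': array([ 0.00103265, -0.00056266,  0.00054167,  0.00146476,  0.00019932,
       -0.00029136]), 'tau': array([ 3.17235690e-04, -4.48456764e+01, -2.31286794e+01, -8.32103956e-05,
        4.57349161e-03,  1.42634329e-05]), 'ee_pos': array([0.24437319, 0.49240049, 0.24471371]), 'tcp_rot': array([ 2.28360214e-01,  9.73576435e-01, -6.60300121e-04, -3.18928749e-04]), 'force': array([-0.77273645,  0.22245085, -0.50058688]), 'torque': array([-0.01405765,  0.05025101,  0.0277297 ]), 'width': 1.0003241622047458}
scene {'fx': 524.8195432291296, 'fy': 524.8195432291296, 'cx': 321.03256500936703, 'cy': 240.16584411826148, 'rvec': array([ 1.45128206,  2.19905155, -0.80379826]), 'tvec': array([ 0.22669212, -0.37947206,  1.39487751])}
top {'fx': 457.7357277773459, 'fy': 457.7357277773459, 'cx': 315.89685429386367, 'cy': 237.54829832030558, 'rvec': array([ 2.1536792 , -2.1486848 ,  0.15425039]), 'tvec': array([0.01418558, 0.60201943, 1.01060571])}
wrist {'fx': 395.18689134107683, 'fy': 395.18689134107683, 'cx': 320.3676141773741, 'cy': 230.971999991467, 'rvec': array([-2.45354144, -1.51997771, -0.21960552]), 'tvec': array([-0.55022401, -0.03660909,  0.38003198])}
```

View pics/top0.png

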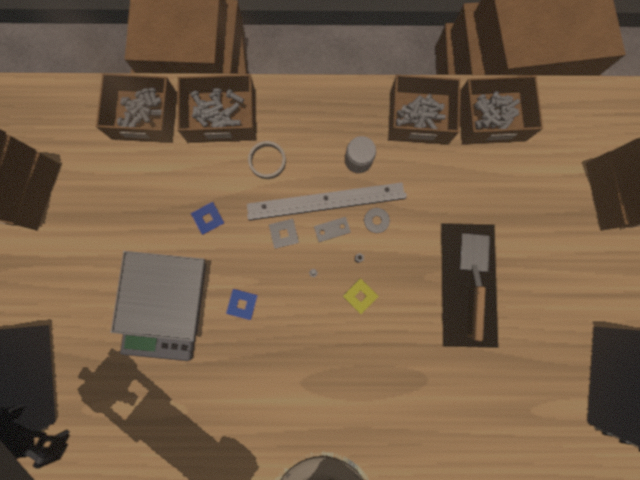

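View pics/scene0.png

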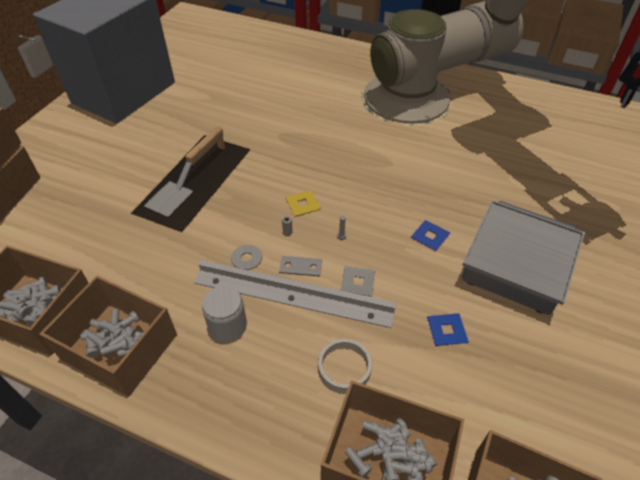

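View pics/wrist0.png

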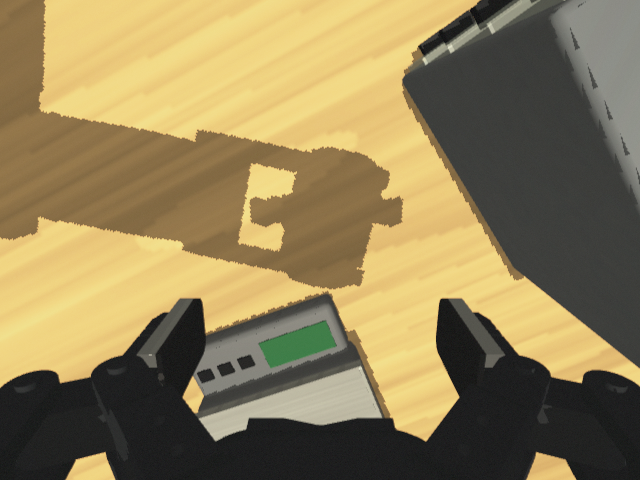

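```bash
cat > h.py <<'E'
import numpy as np, cv2
from workcell import telemetry, cams, bot, spotter
from scipy.spatial.transform import Rotation as R
def bp(m,uv,z):
    Rm=R.from_rotvec(m['rvec']).as_matrix(); C=-Rm.T@m['tvec']
    uv=np.atleast_2d(uv).astype(float)
    d=np.c_[(uv[:,0]-m['cx'])/m['fx'],(uv[:,1]-m['cy'])/m['fy'],np.ones(len(uv))]@Rm
    return C+d*((z-C[2])/d[:,2])[:,None]
def pj(m,P):
    Rm=R.from_rotvec(m['rvec']).as_matrix()
    q=np.atleast_2d(P)@Rm.T+m['tvec']
    return np.c_[q[:,0]/q[:,2]*m['fx']+m['cx'],q[:,1]/q[:,2]*m['fy']+m['cy']]
E
python3 - <<'E'
from h import *
np.set_printoptions(precision=4,suppress=True)
H=dict(washer_sq=.006,washer_rd=.006,strip=.006,stop=.022,scale=.07,mat=.004,bolt=.03,long_nut=.02,lifter=.004,tin=.08,tape=.024)
for cam in ["top","scene"]:
    m=cams.camera_model(cam); cams.snapshot(cam)
    for n,z in H.items():
        for r in spotter.outline_of(n,cam)[:3]:
            ys,xs=np.nonzero(r['pixels']); 
            if len(xs)<10: print(cam,n,r['conf'],'few');continue
            cn,_=cv2.findContours(r['pixels'].astype(np.uint8),0,2)
            c=max(cn,key=cv2.contourArea)
            P=bp(m,c[:,0],z)
            rect=cv2.minAreaRect((P[:,:2]*1000).astype(np.float32))
            print(cam,n,round(r['conf'],2),r['extent'],'rect mm',np.round(rect[0],1),np.round(rect[1],1),round(rect[2],1))
E
```

```text
top washer_sq 0.96 [194.7, 203.6, 29.0, 31.4] rect mm [653.9 276.6] [63.7 62.2] 29.4
top washer_sq 0.95 [341.9, 278.5, 36.7, 37.0] rect mm [468.9 -87.4] [62.2 64.7] 44.7
top washer_sq 0.93 [268.9, 218.8, 31.5, 31.4] rect mm [617.4  93.3] [59.6 59.1] 12.6
top washer_rd 0.87 [366.3, 208.7, 24.4, 23.8] rect mm [ 649.9 -127.1] [62.5 60.3] 44.3
top washer_rd 0.35 [109.9, 251.3, 95.3, 110.9] rect mm [447.5 384.5] [200.8 239.3] 84.6
top strip 0.78 [311.5, 219.9, 41.3, 20.5] rect mm [628.3 -21.8] [40.  79.4] 16.2
top stop 0.75 [247.3, 183.5, 156.8, 35.6] rect mm [693.2  -7.2] [ 43.9 378.6] 8.2
top scale 0.73 [112.4, 251.3, 91.9, 113.0] rect mm [448.8 362.9] [191.8 226.7] 85.2
top scale 0.24 [458.5, 233.0, 30.7, 107.6] rect mm [ 490.5 -332.3] [ 60.1 228.4] 87.1
top scale 0.21 [310.0, 270.3, 8.2, 6.1] rect mm [519.9  23.1] [11.1 11.1] 0.1
top mat 0.8 [439.3, 223.1, 60.3, 123.9] rect mm [ 497.2 -343.6] [133.2 291.2] 88.8
top bolt 0.43 [310.2, 267.9, 10.3, 7.1] rect mm [523.6  22. ] [18.4 18.4] 0.1
top lifter 0.64 [458.7, 232.1, 30.6, 108.3] rect mm [ 493.4 -353.1] [ 66.4 246.9] 83.6
top tin 0.7
[... 889 characters left out ...]
-6.4] [ 58.5 379.4] 8.5
scene scale 0.97 [465.5, 202.8, 117.8, 113.0] rect mm [485.5 361.8] [180.9 228.3] 84.3
scene mat 0.6 [133.6, 131.8, 116.5, 100.8] rect mm [ 498.  -344.3] [134.2 293.8] 88.8
scene bolt 0.68 [337.2, 217.4, 11.0, 23.3] rect mm [524.7  22.3] [64.7 15.9] 21.8
scene lifter 0.91 [145.8, 128.6, 78.3, 85.4] rect mm [ 466.  -367.2] [300.9  70.6] 2.8
scene lifter 0.22 [462.4, 200.2, 123.9, 111.4] rect mm [423.  371.1] [197.6 249.6] 84.8
scene tin 0.95 [202.0, 285.1, 47.6, 59.5] rect mm [816.9 -72.6] [112.9  67.3] 39.1
scene tape 0.61 [318.5, 339.1, 53.9, 55.2] rect mm [799.1 137.5] [97.  87.7] 23.2
scene tape 0.61 [280.5, 214.8, 10.1, 20.8] rect mm [559.  -83.7] [49.1 16.3] 25.2
```

```bash
python3 - <<'E'
import cv2,numpy as np
im=cv2.imread('pics/top0.png')
a=cv2.resize(im[175:315,195:410],None,fx=3.7,fy=3.7,interpolation=cv2.INTER_CUBIC);cv2.imwrite('pics/c1.png',a)
b=cv2.resize(im[215:355,430:510],None,fx=4.2,fy=4.2,interpolation=cv2.INTER_CUBIC)
c=cv2.resize(im[240:370,105:215],None,fx=4.2,fy=4.2,interpolation=cv2.INTER_CUBIC)
h=max(len(b),len(c)); f=lambda x:cv2.copyMakeBorder(x,0,h-len(x),0,4,0)
cv2.imwrite('pics/c2.png',np.hstack([f(b),f(c)])[:600,:800])
E
```

```text
(no output)
```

View pics/c1.png

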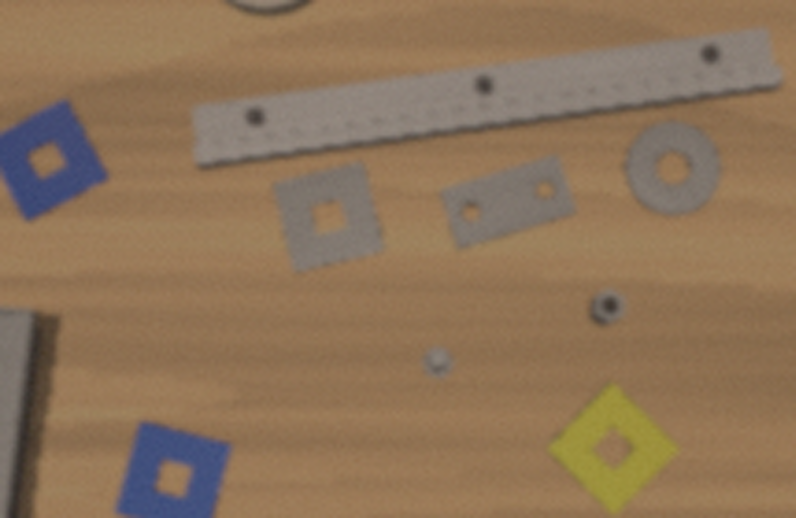

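View pics/c2.png

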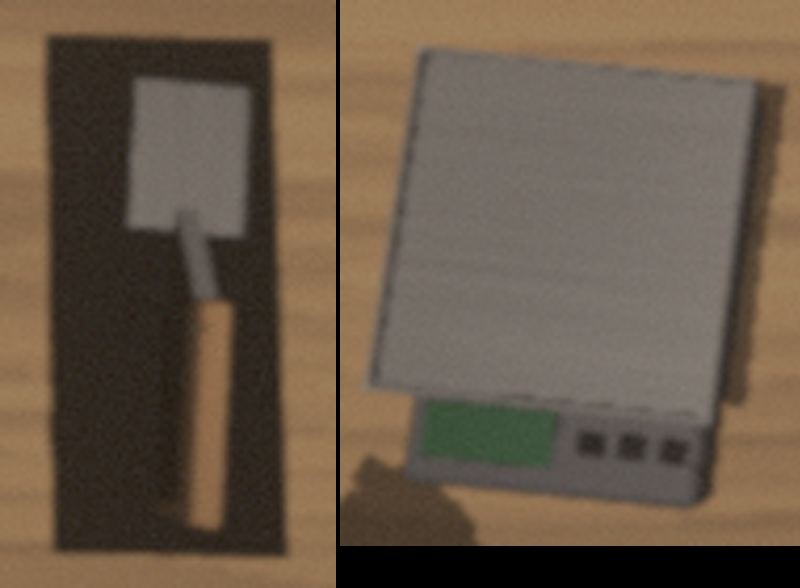

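```bash
python3 - <<'E'
from h import *
np.set_printoptions(precision=4,suppress=True)
m=cams.camera_model('top')
b=np.array([(133,77),(252,88),(246,237),(127,229)])/4.2+[430,215]
P=bp(m,b-0.5,.006);print('blade',P[:,:2], np.linalg.norm(np.diff(P,axis=0),axis=1))
hh=np.array([(203,301),(234,304),(222,530),(188,527)])/4.2+[430,215]
P=bp(m,hh-0.5,.061);print('handle',P[:,:2],P.mean(0), np.linalg.norm(np.diff(P,axis=0),axis=1))
# stop front face: crop bottom edge of the top
s=np.array([(198,166),(780,85)])/3.7+[195,175]
for z in(.0,.022): print('stop',bp(m,s-.5,z)[:,:2])
c=np.array([(420,48),(757,79),(712,415),(370,385)],float); c[:,0]-=340; c=c/4.2+[105,240]
P=bp(m,c-.5,.07);print('pan',P[:,:2],P.mean(0), np.linalg.norm(np.diff(P,axis=0),axis=1))
# wrist cam in tool frame
s=telemetry.sense();w=cams.camera_model('wrist');Rw=R.from_rotvec(w['rvec']).as_matrix();C=-Rw.T@w['tvec']
Rt=R.from_quat(s['tcp_rot']).as_matrix()
print('cam in tool',Rt.T@(C-s['ee_pos']),'axis z',Rt.T@Rw[2],'axis x',Rt.T@Rw[0])
E
```

```text
blade [[ 0.6193 -0.331 ]
 [ 0.6131 -0.3984]
 [ 0.5286 -0.3908]
 [ 0.5329 -0.324 ]] [0.0677 0.0849 0.0669]
handle [[ 0.4909 -0.3453]
 [ 0.4894 -0.3617]
 [ 0.372  -0.3496]
 [ 0.3735 -0.3319]] [ 0.4315 -0.3471  0.061 ] [0.0165 0.118  0.0178]
stop [[ 0.6516  0.1787]
 [ 0.7065 -0.2011]]
stop [[ 0.6476  0.1755]
 [ 0.7014 -0.1966]]
pan [[0.5669 0.4435]
 [0.5508 0.2646]
 [0.3768 0.2815]
 [0.3917 0.4587]] [0.4715 0.3621 0.07  ] [0.1796 0.1749 0.1778]
cam in tool [ 0.0729  0.001  -0.1288] axis z [-0.286  -0.001   0.9582] axis x [-0.001   1.      0.0007]
```

```bash
cat >> h.py <<'E'
def down(yaw,pitch=0.):  # tool x = heading yaw(deg); pitch>0 nose down (about lifter y)
    return R.from_euler('z',yaw,degrees=True)*R.from_euler('y',pitch,degrees=True)*R.from_euler('x',180,degrees=True)
def plan(p0,r0,wps,dp=2,da=1):
    """wps: list of (pos,R,n,grip). prints rounded rows w/ error feedback"""
    p=np.array(p0,float);r=r0;tp,tr=p.copy(),r0
    rows=[]
    for (q,rq,n,g) in wps:
        q=np.array(q,float);rv=(tr.inv()*rq).as_rotvec()
        for k in range(1,n+1):
            a=k/n; qp=tp+(q-tp)*a; qr=tr*R.from_rotvec(rv*a)
            s=np.round(r.inv().apply(qp-p)*100,dp); t=np.round((r.inv()*qr).as_rotvec(degrees=True),da)
            s[np.abs(s)<10**-dp*0.6]=0;
            rows.append([*t,*s,g]); p=p+r.apply(s/100); r=r*R.from_rotvec(t,degrees=True)
        tp,tr=q,rq
    print("["+",\n".join("["+",".join(f"{v+0:g}" for v in x)+"]" for x in rows)+"]")
    print('end',p,r.as_euler('ZYX',degrees=True)); a=np.abs(np.array(rows))
    print('max turn',a[:,:3].max(),'max shift',np.linalg.norm(a[:,3:6],axis=1).max(),'n',len(rows))
def now():
    s=telemetry.sense(); r=R.from_quat(s['tcp_rot'])
    x=r.apply([1,0,0]); z=r.apply([0,0,1])
    yaw=np.degrees(np.arctan2(x[1],x[0])); pitch=-np.degrees(np.arcsin(x[2])); roll=np.degrees(np.arcsin(r.apply([0,1,0])[2]))
    print('t',round(s['t'],2),'p',np.round(s['ee_pos'],4),'yaw %.2f pitch %.2f roll %.2f'%(yaw,pitch,roll),'F',np.round(s['force'],1),'w',round(s['width'],3),'j',np.round(s['joint_pos'],2))
    return s['ee_pos'],r
E
python3 - <<'E'
from h import *
p,r=now()
y=152
plan(p,r,[((.40,.30,.24),down(113),6,0),((.46,0.0,.23),down(56),6,0),((.42,-.345,.22),down(-5.5),7,0)])
E
```

```text
t 1.35 p [0.2445 0.4926 0.2453] yaw 153.60 pitch 0.00 roll 0.00 F [ 0.   0.5 -0.3] w 0.998 j [ 0.89  0.38  1.3  -0.    1.46 -0.22]
[[0,0,6.8,-3.75,-1.72,0.09,0],
[0,0,6.7,-3.92,-1.27,0.09,0],
[0,0,6.8,-4.05,-0.8,0.09,0],
[0,0,6.8,-4.12,-0.32,0.09,0],
[0,0,6.7,-4.12,0.17,0.08,0],
[0,0,6.8,-4.07,0.66,0.09,0],
[0,0,9.5,-4.99,-1.04,0.17,0],
[0,0,9.5,-5.1,-0.19,0.17,0],
[0,0,9.5,-5.06,0.65,0.16,0],
[0,0,9.5,-4.88,1.47,0.17,0],
[0,0,9.5,-4.57,2.26,0.17,0],
[0,0,9.5,-4.13,2.98,0.16,0],
[0,0,8.8,-4.41,2.29,0.15,0],
[0,0,8.8,-4,2.93,0.14,0],
[0,0,8.8,-3.51,3.5,0.14,0],
[0,0,8.7,-2.93,4.01,0.14,0],
[0,0,8.8,-2.3,4.4,0.15,0],
[0,0,8.8,-1.59,4.7,0.14,0],
[0,0,8.8,-0.85,4.88,0.14,0]]
end [ 0.42003123 -0.3449544   0.22002615] [-5.49909630e+00 -9.29772135e-04 -1.79999463e+02]
max turn 9.5 max shift 5.106368572674715 n 19
```

Call:
{"fn": "move_arm", "kwargs": {"commands": [[0,0,6.8,-3.75,-1.7,0.1,0],[0,0,6.8,-3.9,-1.25,0.1,0],[0,0,6.8,-4.05,-0.8,0.1,0],[0,0,6.8,-4.1,-0.3,0.1,0],[0,0,6.8,-4.1,0.2,0.1,0],[0,0,6.8,-4.1,0.65,0.1,0],[0,0,9.5,-5,-1,0.15,0],[0,0,9.5,-5.1,-0.2,0.15,0],[0,0,9.5,-5.1,0.65,0.15,0],[0,0,9.5,-4.9,1.5,0.15,0],[0,0,9.5,-4.6,2.25,0.15,0],[0,0,9.5,-4.1,3,0.15,0],[0,0,8.8,-4.4,2.3,0.15,0],[0,0,8.8,-4,2.9,0.15,0],[0,0,8.8,-3.5,3.5,0.15,0],[0,0,8.8,-2.9,4,0.15,0],[0,0,8.8,-2.3,4.4,0.15,0],[0,0,8.8,-1.6,4.7,0.15,0],[0,0,8.8,-0.85,4.9,0.15,0],[0,0,0,0,0,0,0]]}}

```text
t: 3.85
ee_pos: [0.4176, -0.3477, 0.2192]
tcp_rot: [0.999, -0.053, -0.0, 0.0]
force: [-0.2, 0.2, -0.2]
width: 1.003
```

```bash
python3 - <<'E'
from h import *
now(); m=cams.camera_model('wrist'); im=cams.snapshot('wrist'); cv2.imwrite('pics/w1.png',im[:,:,::-1]); now()
np.save('w1.npy',m,allow_pickle=True)
for n in['lifter']:
    for r in spotter.outline_of(n,'wrist')[:2]: print(n,r['conf'],r['extent'])
E
```

```text
t 3.85 p [ 0.4176 -0.3477  0.2192] yaw -6.08 pitch 0.02 roll 0.00 F [-0.2  0.2 -0.2] w 1.003 j [-0.91  0.39  1.36 -0.    1.39  0.76]
t 3.9 p [ 0.4179 -0.3458  0.2194] yaw -5.90 pitch 0.03 roll -0.03 F [ 0.   0.6 -0.3] w 0.997 j [-0.91  0.39  1.36  0.    1.39  0.76]
lifter 0.89 [275.6, 2.8, 85.3, 269.0]
```

View pics/w1.png

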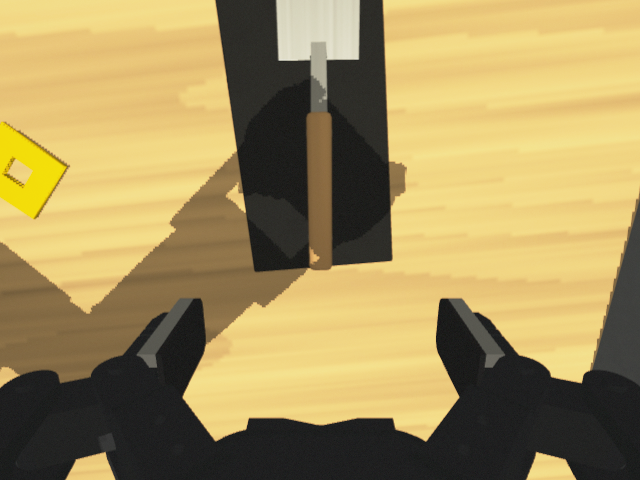

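```bash
python3 - <<'E'
from h import *
np.set_printoptions(precision=4,suppress=True)
m=np.load('w1.npy',allow_pickle=True).item()
P=bp(m,[(319.2,113),(320.3,268)],.061);print('handle',P,np.linalg.norm(P[1]-P[0]),np.degrees(np.arctan2(*(P[0]-P[1])[1::-1])),P.mean(0))
Q=bp(m,[(278.5,60),(358.5,60)],.006);print('blade rear',Q,np.linalg.norm(Q[1]-Q[0]),Q.mean(0))
Q=bp(m,[(278.5,60),(358.5,60),(276,2),(359.5,2)],.006);print(Q)
o=P.mean(0);b=Q[:2].mean(0);print(np.degrees(np.arctan2(b[1]-o[1],b[0]-o[0])),np.hypot(*(b-o)[:2]))
E
```

```text
handle [[ 0.4902 -0.3538  0.061 ]
 [ 0.375  -0.3421  0.061 ]] 0.11581471771965808 -5.76062796727794 [ 0.4326 -0.348   0.061 ]
blade rear [[ 0.534  -0.3257  0.006 ]
 [ 0.5272 -0.3893  0.006 ]] 0.06397554293377809 [ 0.5306 -0.3575  0.006 ]
[[ 0.534  -0.3257  0.006 ]
 [ 0.5272 -0.3893  0.006 ]
 [ 0.5751 -0.3294  0.006 ]
 [ 0.5683 -0.3933  0.006 ]]
-5.544395890179426 0.09849640263448124
```

```bash
python3 - <<'E'
from h import *
p,r=now()
plan(p,r,[((.4708,-.3519,.15),down(-5.6),3,0),((.4708,-.3519,.044),down(-5.6),5,0)])
E
```

```text
t 3.95 p [ 0.4181 -0.3448  0.2196] yaw -5.79 pitch 0.02 roll -0.04 F [-0.2 -0.3  0.1] w 0.998 j [-0.91  0.39  1.36  0.    1.39  0.76]
[[0,0,-0.1,1.77,0.06,2.32,0],
[0,0,0,1.77,0.06,2.32,0],
[0,0,-0.1,1.77,0.07,2.32,0],
[0,0,0,0,0,2.12,0],
[0,0,0,0,0,2.12,0],
[0,0,0,0,0,2.12,0],
[0,0,0,0,0,2.12,0],
[0,0,0,0.01,0,2.12,0]]
end [ 0.47084808 -0.35187434  0.04397868] [-5.59476593e+00  1.70587886e-02 -1.79963655e+02]
max turn 0.1 max shift 2.9189381630997255 n 8
```

Call:
{"fn": "move_arm", "kwargs": {"commands": [[0,0,-0.1,1.75,0.05,2.3,0],[0,0,0,1.75,0.05,2.3,0],[0,0,-0.1,1.75,0.05,2.3,0],[0,0,0,0,0,2,0],[0,0,0,0,0,2,0],[0,0,0,0,0,2,0],[0,0,0,0,0,0,0],[0,0,0,0,0,0,0]]}}

```text
t: 4.95
ee_pos: [0.4709, -0.3512, 0.0919]
tcp_rot: [0.999, -0.048, 0.0, 0.0]
force: [0.3, -0.4, 0.7]
width: 1.005
```

```bash
python3 - <<'E'
from h import *
np.set_printoptions(precision=4,suppress=True)
p,r=now(); m=cams.camera_model('wrist'); im=cams.snapshot('wrist'); cv2.imwrite('pics/w2.png',im[:,:,::-1])
print(pj(m,[[.4905,-.3538,.061],[.5306,-.3575,.006],[.615,-.366,.004]]))
plan(p,r,[((.4708,-.3519,.044),down(-5.6),3,0)])
E
```

```text
t 4.95 p [ 0.4709 -0.3512  0.0919] yaw -5.53 pitch -0.06 roll 0.05 F [ 0.3 -0.4  0.7] w 1.005 j [-0.84  0.59  1.41  0.    1.14  0.83]
[[324.1616 243.4812]
 [322.8366 138.6171]
 [323.6286 -45.1971]]
[[0,0,0,0,0.02,1.6,0],
[0,0,0,0,0.02,1.59,0],
[0.1,-0.1,0.1,-0.01,0.02,1.6,0]]
end [ 0.4708 -0.3519  0.044 ] [  -5.6344    0.0411 -179.9504]
max turn 0.1 max shift 1.6001562423713507 n 3
```

View pics/w2.png

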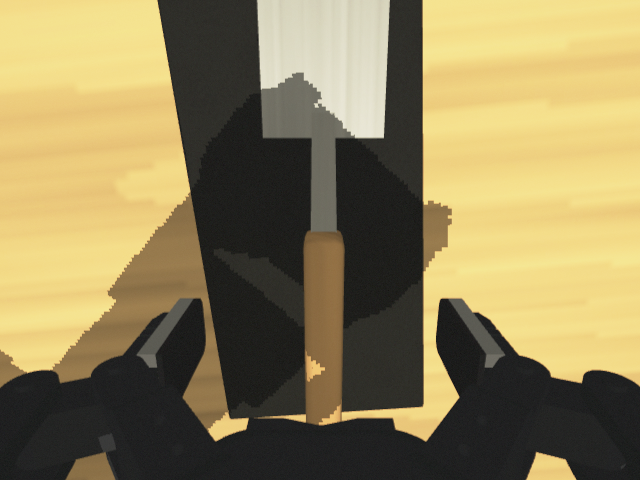

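Call:
{"fn": "move_arm", "kwargs": {"commands": [[0,0,0,0,0,1.6,0],[0,0,0,0,0.05,1.6,0],[0,0,0,0,0,1.6,0],[0,0,0,0,0,0,0],[0,0,0,0,0,0,150],[0,0,0,0,0,0,255],[0,0,0,0,0,0,255],[0,0,0,0,0,0,255],[0,0,0,0,0,0,255],[0,0,0,0,0,0,255]]}}

```text
t: 6.25
ee_pos: [0.4705, -0.3522, 0.0432]
tcp_rot: [0.999, -0.049, 0.0, 0.0]
force: [-1.3, 0.1, 5.1]
width: 0.202
```

```bash
python3 - <<'E'
from h import *
now()
E
```

```text
t 6.25 p [ 0.4705 -0.3522  0.0432] yaw -5.60 pitch -0.03 roll 0.02 F [-1.3  0.1  5.1] w 0.202 j [-0.84  0.66  1.45  0.    1.03  0.82]
```

Call:
{"fn": "move_arm", "kwargs": {"commands": [[0,0,0,0,0,-0.5,255],[0,0,0,0,0,-1,255],[0,0,0,0,0,-2,255],[0,0,0,0,0,-3,255],[0,0,0,0,0,-3,255],[0,0,0,0,0,-3,255],[0,0,0,0,0,-2,255],[0,0,0,0,0,0,255]]}}

```text
t: 7.25
ee_pos: [0.4706, -0.3523, 0.1894]
tcp_rot: [0.999, -0.049, 0.001, 0.001]
force: [0.5, 1.1, -2.1]
width: 0.205
```

```bash
python3 - <<'E'
from h import *
p,r=now(); m=cams.camera_model('wrist'); im=cams.snapshot('wrist'); cv2.imwrite('pics/w3.png',im[:,:,::-1])
m=cams.camera_model('scene'); im=cams.snapshot('scene'); cv2.imwrite('pics/s3.png',cv2.resize(im[60:260,60:330],None,fx=2.9,fy=2.9,interpolation=cv2.INTER_CUBIC)[:,:,::-1])
plan(p,r,[((.46,-.2,.2),down(-1),4,255),((.425,.0657,.2),down(8.2),6,255)])
E
```

```text
t 7.25 p [ 0.4706 -0.3523  0.1894] yaw -5.60 pitch -0.13 roll 0.12 F [ 0.5  1.1 -2.1] w 0.205 j [-0.84  0.49  1.28 -0.    1.37  0.82]
[[0,0,-1.1,-0.64,-3.76,-0.27,255],
[0.1,-0.1,-1.2,-0.56,-3.78,-0.28,255],
[0,0,-1.1,-0.48,-3.78,-0.27,255],
[0,0,-1.2,-0.41,-3.8,-0.26,255],
[0,0,-1.5,-0.66,-4.42,-0.01,255],
[0,0,-1.6,-0.55,-4.43,0,255],
[0,0,-1.5,-0.42,-4.45,0,255],
[0,0,-1.5,-0.3,-4.45,0,255],
[0,0,-1.6,-0.19,-4.46,-0.01,255],
[0,0,-1.5,-0.06,-4.47,0,255]]
end [0.42501999 0.06569415 0.2000142 ] [ 8.20360520e+00 -1.98892973e-02  1.79969821e+02]
max turn 1.6 max shift 4.4704026664272645 n 10
```

View pics/w3.png

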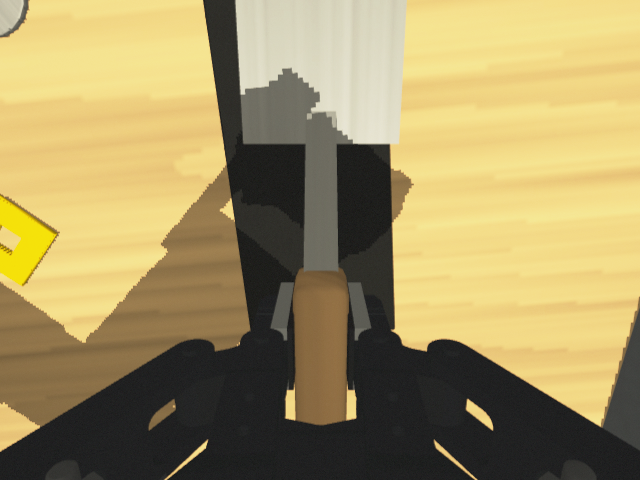

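View pics/s3.png

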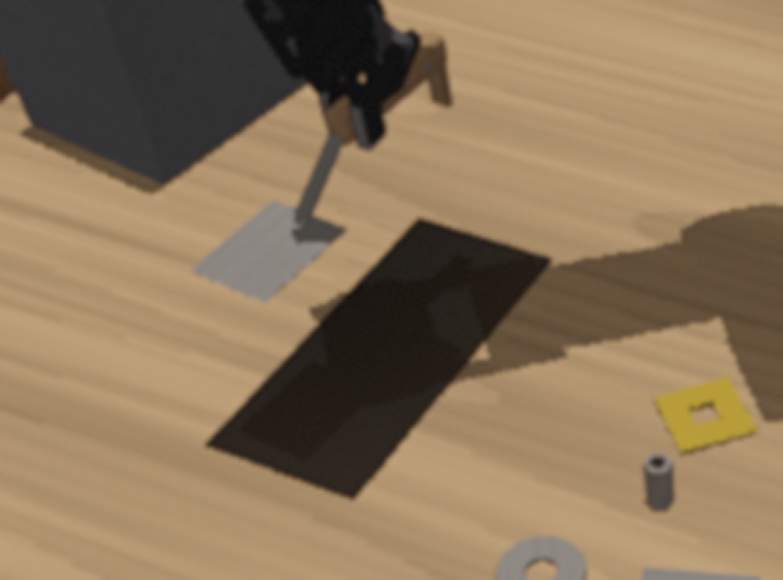

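```bash
cat >> h.py <<'E'
CT=np.array([.0729,.001,-.1288])
def toolproj(pt):  # tool-frame point -> wrist pixels now
    s=telemetry.sense(); r=R.from_quat(s['tcp_rot'])
    return pj(cams.camera_model('wrist'), s['ee_pos']+r.apply(pt))
def lifter_pt(L,sag,dx=.0397,h=.0392):
    # lifter point (x,y,z) -> tool frame; sag deg nose-down about grasp
    x=L[0]-dx; zl=h-L[2]+.005  # tool z from grasp point (grasp at tool z=-.005)
    c,s=np.cos(np.radians(sag)),np.sin(np.radians(sag))
    return np.array([x*c-zl*s, -L[1], x*s+zl*c-.005])
E
python3 - <<'E'
from h import *
np.set_printoptions(precision=2,suppress=True)
now()
for sag in(-2,0,2,4,6):
    print(sag,toolproj([lifter_pt((100,32,2) and (.1,y,.002),sag) for y in(.032,-.032)]).ravel(), toolproj([lifter_pt((.06,0,.055),sag)]).ravel(),toolproj([lifter_pt((.142,y,.002),sag) for y in(.032,-.032)]).ravel())
E
```

```text
t 7.35 p [ 0.47 -0.35  0.19] yaw -5.60 pitch 0.06 roll -0.05 F [-0.1 -0.2 -2.4] w 0.201 j [-0.84  0.49  1.29 -0.    1.36  0.82]
-2 [243.68 141.99 401.49 141.82] [323.51 291.19] [236.56  26.74 408.79  26.57]
0 [244.83 145.19 400.27 145.02] [323.49 289.07] [238.69  32.81 406.53  32.64]
2 [245.94 148.49 399.1  148.32] [323.48 287.04] [240.72  38.89 404.39  38.73]
4 [247.   151.87 397.97 151.71] [323.46 285.07] [242.64  45.   402.36  44.84]
6 [248.02 155.34 396.9  155.18] [323.44 283.19] [244.46  51.11 400.44  50.95]
```

Call:
{"fn": "move_arm", "kwargs": {"commands": [[0,0,-1.1,-0.65,-3.75,-0.3,255],[0,0,-1.2,-0.55,-3.8,-0.3,255],[0,0,-1.1,-0.5,-3.8,-0.3,255],[0,0,-1.2,-0.4,-3.8,-0.2,255],[0,0,-1.5,-0.65,-4.4,0,255],[0,0,-1.6,-0.55,-4.45,0,255],[0,0,-1.5,-0.4,-4.45,0,255],[0,0,-1.5,-0.3,-4.45,0,255],[0,0,-1.6,-0.2,-4.45,0,255],[0,0,-1.5,-0.05,-4.45,0,255],[0,0,0,0,0,0,255],[0,0,0,0,0,0,255]]}}

```text
t: 8.85
ee_pos: [0.4249, 0.0657, 0.1982]
tcp_rot: [0.997, 0.072, -0.001, 0.0]
force: [0.0, -0.4, -2.3]
width: 0.204
```

```bash
python3 - <<'E'
from h import *
p,r=now(); 
for c in ('wrist','top'):
    m=cams.camera_model(c); im=cams.snapshot(c); cv2.imwrite(f'pics/{c}4.png',im[:,:,::-1])
    if c=='top':
        for q in spotter.outline_of('washer_sq','top')[:5]: print(q['conf'],q['extent'])
    print(m['rvec'],m['tvec'])
im=cv2.imread('pics/top4.png');cv2.imwrite('pics/top4c.png',cv2.resize(im[175:335,220:400],None,fx=3.7,fy=3.7,interpolation=cv2.INTER_CUBIC))
E
```

```text
t 8.85 p [0.4249 0.0657 0.1982] yaw 8.21 pitch 0.07 roll -0.00 F [ 0.  -0.4 -2.3] w 0.204 j [-0.12  0.22  1.69 -0.    1.24  1.3 ]
[-2.19703943  1.90496006  0.27916258] [0.00563929 0.38803651 0.45786341]
0.98 [269.4, 220.2, 31.6, 30.1]
0.63 [190.9, 204.0, 34.4, 29.4]
0.57 [341.4, 277.8, 33.5, 37.0]
0.52 [224.6, 290.3, 16.2, 23.4]
[ 2.1536792  -2.1486848   0.15425039] [0.01418558 0.60201943 1.01060571]
```

View pics/wrist4.png

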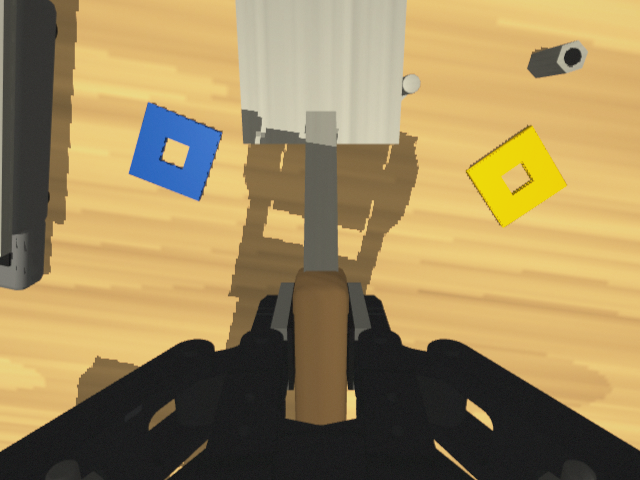

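View pics/top4c.png

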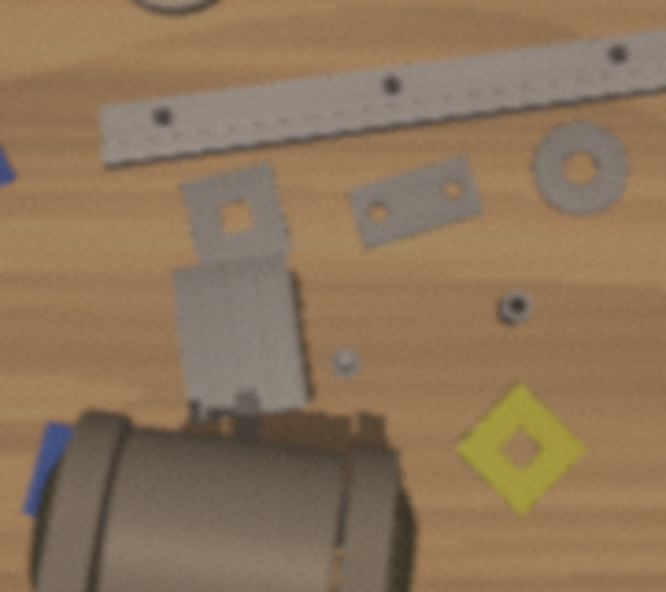

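```bash
python3 - <<'E'
from h import *
p,r=now()
plan(p,r,[((.425,.0657,.0472),down(8.2,2),7,255)])
E
```

```text
t 9.0 p [0.4252 0.0651 0.1985] yaw 8.11 pitch 0.03 roll -0.00 F [-0.4 -0.3 -2.8] w 0.202 j [-0.12  0.22  1.69 -0.    1.24  1.3 ]
[[0,-0.3,0,0,-0.01,2.16,255],
[0,-0.3,0,0.01,-0.01,2.16,255],
[0,-0.2,0,0.02,-0.01,2.17,255],
[0,-0.3,-0.1,0.03,-0.01,2.16,255],
[0,-0.3,0,0.05,0,2.16,255],
[0,-0.3,0,0.05,-0.01,2.16,255],
[0,-0.3,0,0.06,-0.01,2.16,255]]
end [0.42496887 0.0656839  0.04721808] [   8.20596794    2.03288061 -179.9963097 ]
max turn 0.3 max shift 2.1701152043151994 n 7
```

Call:
{"fn": "move_arm", "kwargs": {"commands": [[0,-0.3,0,0,0,2.1,255],[0,-0.3,0,0,0,2.2,255],[0,-0.2,0,0,0,2.2,255],[0,-0.3,-0.1,0.05,0,2.2,255],[0,-0.3,0,0.05,0,2.2,255],[0,-0.3,0,0.05,0,2.1,255],[0,-0.3,0,0.05,0,2,255],[0,0,0,0,0,0,255]]}}

```text
t: 10.0
ee_pos: [0.4246, 0.0653, 0.048]
tcp_rot: [0.997, 0.072, -0.019, 0.001]
force: [0.7, 0.5, -3.0]
width: 0.194
```

```bash
python3 - <<'E'
from h import *
p,r=now(); 
for c in ('scene',):
    im=cams.snapshot(c); cv2.imwrite('pics/s5.png',cv2.resize(im[140:340,240:440],None,fx=3,fy=3,interpolation=cv2.INTER_CUBIC)[:,:,::-1])
im=cams.snapshot('wrist'); cv2.imwrite('pics/w5.png',im[:,:,::-1])
now()
E
```

```text
t 10.0 p [0.4246 0.0653 0.048 ] yaw 8.22 pitch 2.14 roll -0.04 F [ 0.7  0.5 -3. ] w 0.194 j [-0.12  0.47  1.87 -0.01  0.84  1.32]
t 10.1 p [0.4252 0.0655 0.0492] yaw 8.25 pitch 1.97 roll 0.00 F [ 1.  -1.1 -2.6] w 0.201 j [-0.12  0.47  1.87 -0.01  0.84  1.32]
```

View pics/s5.png

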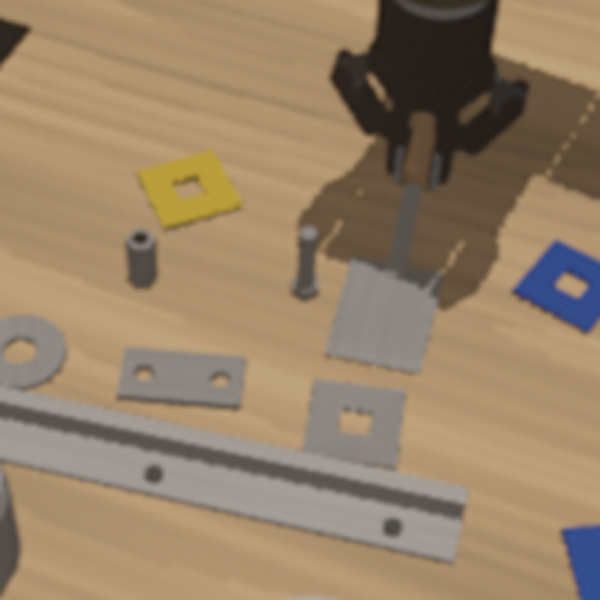

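View pics/w5.png

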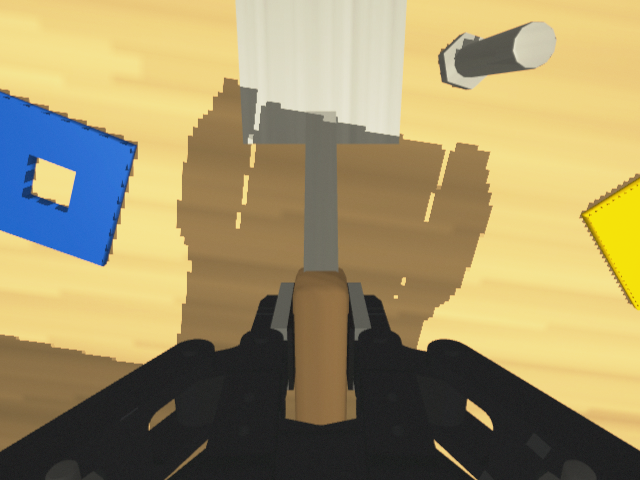

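```bash
python3 - <<'E'
from h import *
np.set_printoptions(precision=4,suppress=True)
m=cams.camera_model('scene')
f=lambda L:np.array(L)/3.+[240,140]-.33
u=np.array([.9897,.1426]);v=np.array([-.1426,.9897])
for n,L,z in (('edge',[(328,357),(420,372)],.004),('wash',[(313,381),(405,393),(399,467),(303,451)],.006),('strip',[(124,349),(245,357),(241,407),(119,401)],.006),('stop top front',[(3,402),(463,516)],.022),('topfront?',[(8,388),(466,487)],.022),('front foot',[(8,388),(466,487)],.0)):
    P=bp(m,f(L),z)[:,:2]; print(n,'d',P@u,'lat',P@v, 'mean',(P@u).mean(),(P@v).mean())
s=telemetry.sense()['ee_pos'][:2]; print('tcp',s@u,s@v)
E
```

```text
edge d [0.5755 0.5721] lat [-0.0249  0.0359] mean 0.5737959971913589 0.005479251398730333
wash d [0.5989 0.593  0.6504 0.6542] lat [-0.0296  0.0298  0.0373 -0.023 ] mean 0.624130384748825 0.003610099854001364
strip d [0.6055 0.5913 0.6313 0.6469] lat [-0.1558 -0.0772 -0.0692 -0.1459] mean 0.6187328819790132 -0.11203387392085694
stop top front d [0.6777 0.6861] lat [-0.2114  0.0817] mean 0.681915951904314 -0.06484829550716842
topfront? d [0.6666 0.6653] lat [-0.2122  0.08  ] mean 0.6659282961613081 -0.06612584584873225
front foot d [0.6515 0.6502] lat [-0.2204  0.0799] mean 0.6508115491136052 -0.07023829506298901
tcp 0.430195775723677 0.004174023672431217
```

Call:
{"fn": "move_arm", "kwargs": {"commands": [[0,0,0,0,0,0.2,255],[0,0,0,0,0,0.1,255],[0,0,0,0,0,0.05,255],[0,0,0,0,0,0,255]]}}

```text
t: 10.6
ee_pos: [0.4248, 0.0659, 0.0454]
tcp_rot: [0.997, 0.072, -0.017, 0.001]
force: [0.2, 0.4, -2.1]
width: 0.201
```

```bash
python3 - <<'E'
from h import *
now()
E
```

```text
t 10.6 p [0.4248 0.0659 0.0454] yaw 8.30 pitch 1.99 roll 0.00 F [ 0.2  0.4 -2.1] w 0.201 j [-0.12  0.47  1.88 -0.01  0.83  1.32]
```

Call:
{"fn": "move_arm", "kwargs": {"commands": [[0,0,0,0,0,0.1,255],[0,0,0,0,0,0,255]]}}

```text
t: 10.85
ee_pos: [0.4247, 0.0659, 0.0443]
tcp_rot: [0.997, 0.072, -0.017, 0.001]
force: [-0.6, 0.1, -0.7]
width: 0.202
```

Call:
{"fn": "move_arm", "kwargs": {"commands": [[0,0,0,0,0,0.05,255],[0,0,0,0,0,0,255]]}}

```text
t: 11.1
ee_pos: [0.4247, 0.0659, 0.0438]
tcp_rot: [0.997, 0.072, -0.017, 0.001]
force: [-1.0, -0.1, -0.3]
width: 0.202
```

Call:
{"fn": "move_arm", "kwargs": {"commands": [[0,0,0,0.3,0,0.02,255],[0,0,0,0.5,0,-0.02,255],[0,0,0,0.5,0,-0.01,255],[0,0,0,0.5,0,-0.02,255],[0,0,0,0.5,0,-0.02,255],[0,0,0,0.5,0,-0.01,255],[0,0,0,0.5,0,-0.02,255],[0,0,0,0.5,0,-0.02,255]]}}

```text
t: 12.1
ee_pos: [0.4626, 0.0714, 0.0435]
tcp_rot: [0.997, 0.072, -0.017, 0.001]
force: [-1.6, 0.3, 2.4]
width: 0.198
```

```bash
python3 - <<'E'
from h import *
p,r=now(); u=np.array([.9897,.1426]);v=np.array([-.1426,.9897]);print(p[:2]@u+.145,p[:2]@v, 'edge z',p[2]-.0392-.145*np.sin(np.radians(2)))
im=cams.snapshot('scene'); cv2.imwrite('pics/s6.png',cv2.resize(im[140:340,240:440],None,fx=3,fy=3,interpolation=cv2.INTER_CUBIC)[:,:,::-1])
E
```

```text
t 12.1 p [0.4626 0.0714 0.0435] yaw 8.30 pitch 2.01 roll -0.00 F [-1.6  0.3  2.4] w 0.198 j [-0.1   0.52  1.77 -0.01  0.88  1.34]
0.6130108889864988 0.004744765595145803 edge z -0.0007860949634498808
```

View pics/s6.png

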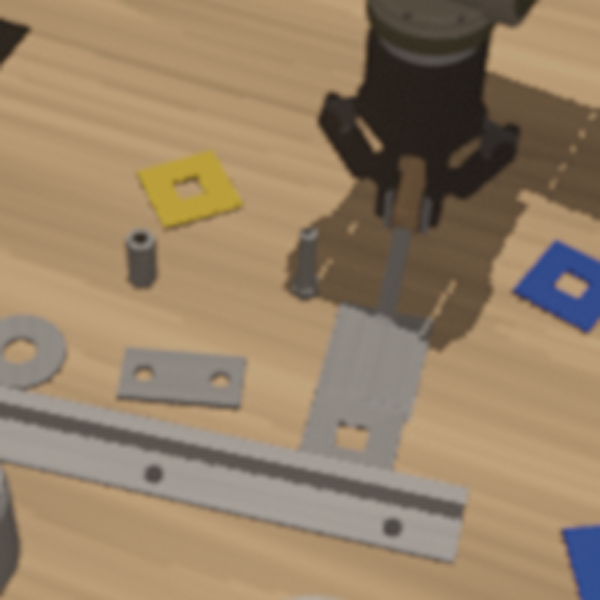

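Call:
{"fn": "move_arm", "kwargs": {"commands": [[0,0,0,0.5,0,-0.02,255],[0,0,0,0.5,0,-0.02,255],[0,0,0,0.5,0,-0.02,255],[0,0,0,0.5,0,-0.02,255],[0,0,0,0.5,0,-0.02,255]]}}

```text
t: 12.78
ee_pos: [0.4874, 0.0751, 0.0436]
tcp_rot: [0.997, 0.072, -0.017, 0.001]
force: [-2.1, -0.0, 0.9]
width: 0.2
```

```bash
cat > chk.py <<'E'
from h import *
import sys
p,r=now(); u=np.array([.9897,.1426]);v=np.array([-.1426,.9897]);print(p[:2]@u+.145,p[:2]@v, 'edge z',p[2]-.0392-.145*np.sin(np.radians(2)))
im=cams.snapshot('scene'); cv2.imwrite(f'pics/{sys.argv[1]}.png',cv2.resize(im[190:320,280:420],None,fx=4.5,fy=4.5,interpolation=cv2.INTER_CUBIC)[:,:,::-1])
E
python3 chk.py s7
```

```text
t 12.78 p [0.4874 0.0751 0.0436] yaw 8.30 pitch 2.01 roll -0.00 F [-2.1 -0.   0.9] w 0.2 j [-0.08  0.55  1.7  -0.01  0.92  1.35]
0.6380346180502618 0.004784755999643928 edge z -0.0006875492208434199
```

View pics/s7.png

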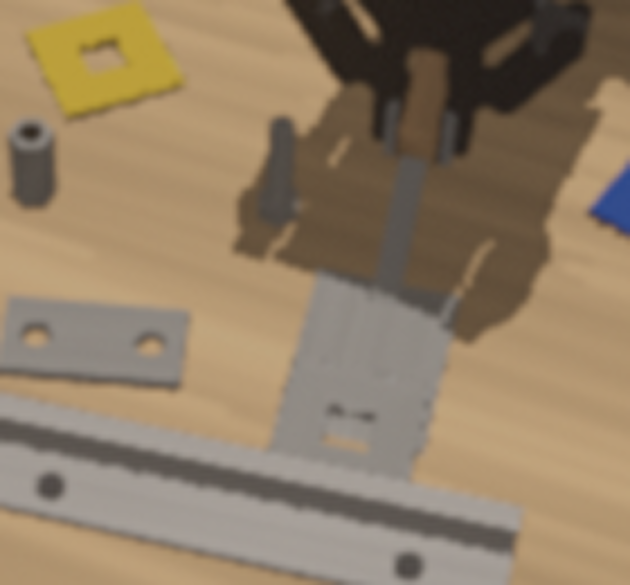

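Call:
{"fn": "move_arm", "kwargs": {"commands": [[0,0,0,0.5,0,-0.02,255],[0,0,0,0.5,0,-0.02,255],[0,0,0,0.5,0,-0.02,255],[0,0,0,0.5,0,-0.02,255]]}}

```text
t: 13.32
ee_pos: [0.507, 0.0779, 0.0436]
tcp_rot: [0.997, 0.072, -0.018, 0.001]
force: [-3.7, -1.7, 1.2]
width: 0.205
```

```bash
python3 chk.py s8
```

```text
t 13.32 p [0.507  0.0779 0.0436] yaw 8.30 pitch 2.03 roll -0.01 F [-3.7 -1.7  1.2] w 0.205 j [-0.07  0.57  1.65 -0.01  0.96  1.36]
0.6579071392909179 0.004835666643706316 edge z -0.0006110883759145426
```

View pics/s8.png

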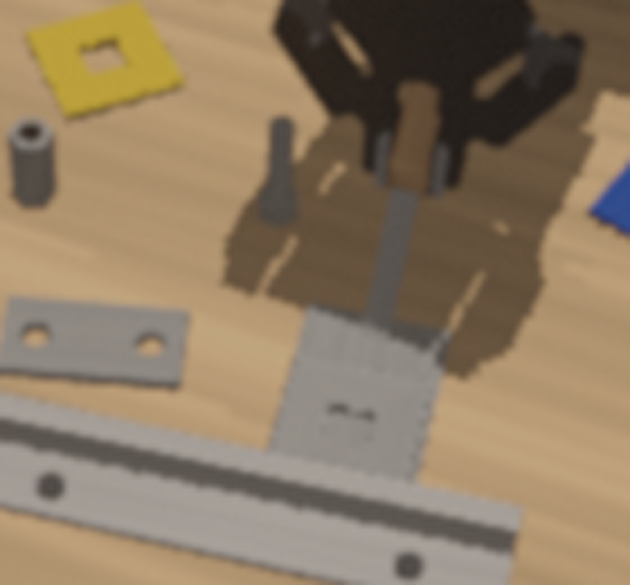

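Call:
{"fn": "move_arm", "kwargs": {"commands": [[0,0,0,0.3,0,-0.01,255],[0,0,0,0.2,0,-0.01,255],[0,0,0,0,0,0,255]]}}

```text
t: 13.75
ee_pos: [0.5121, 0.0786, 0.0437]
tcp_rot: [0.997, 0.072, -0.017, 0.001]
force: [-1.2, 0.4, -0.5]
width: 0.197
```

Call:
{"fn": "move_arm", "kwargs": {"commands": [[0,0,0,0.15,0,0,255],[0,0,0,0,0,0,255]]}}

```text
t: 14.0
ee_pos: [0.5134, 0.0788, 0.0437]
tcp_rot: [0.997, 0.072, -0.017, 0.001]
force: [-1.8, 0.2, -0.3]
width: 0.203
```

```bash
python3 chk.py s9
```

```text
t 14.0 p [0.5134 0.0788 0.0437] yaw 8.30 pitch 1.99 roll -0.00 F [-1.8  0.2 -0.3] w 0.203 j [-0.07  0.58  1.63 -0.01  0.96  1.36]
0.6643382820060088 0.004807791238470931 edge z -0.0005782663967953102
```

View pics/s9.png

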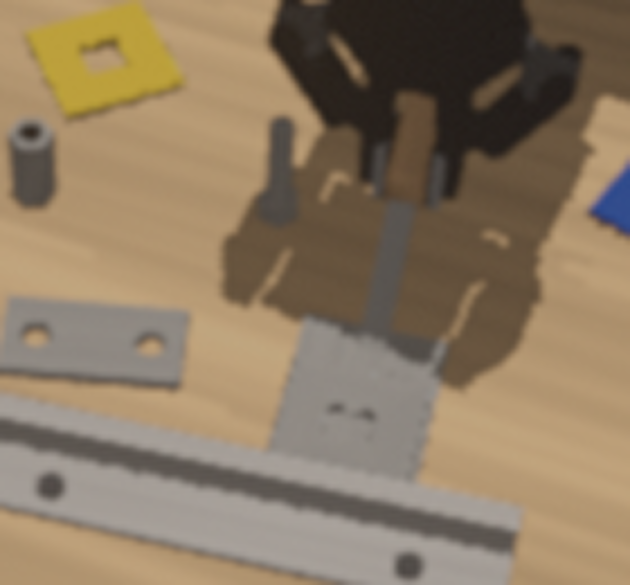

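Call:
{"fn": "move_arm", "kwargs": {"commands": [[0,0,0,0.15,0,-0.01,255],[0,0,0,0.1,0,0,255],[0,0,0,0,0,0,255]]}}

```text
t: 14.42
ee_pos: [0.5157, 0.0792, 0.0437]
tcp_rot: [0.997, 0.072, -0.017, 0.001]
force: [-3.0, -0.6, 1.6]
width: 0.201
```

```bash
python3 - <<'E'
from h import *
now(); im=cams.snapshot('wrist'); cv2.imwrite('pics/w10.png',im[:,:,::-1])
E
```

```text
t 14.43 p [0.5157 0.0792 0.0437] yaw 8.30 pitch 2.01 roll -0.00 F [-3.  -0.6  1.6] w 0.201 j [-0.07  0.58  1.62 -0.01  0.97  1.36]
```

View pics/w10.png

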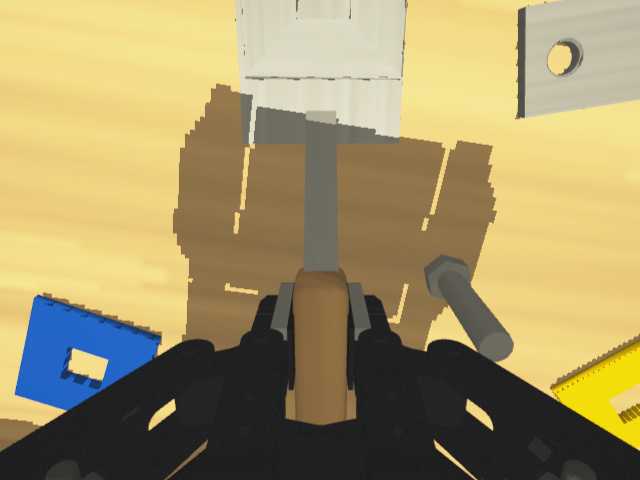

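```bash
python3 - <<'E'
from h import *
p,r=now(); u=np.array([.9897,.1426,0])
plan(p,r,[(p-.004*u+[0,0,.004],down(8.3,0),3,255),(p-.010*u+[0,0,.02],down(8.3,-2),4,255),(p-.03*u+[0,0,.08],down(8.3,-2),5,255)])
E
```

```text
t 14.47 p [0.5157 0.0792 0.0437] yaw 8.30 pitch 2.01 roll -0.00 F [-2.3 -0.4  0.7] w 0.2 j [-0.07  0.58  1.62 -0.01  0.97  1.36]
[[0,0.7,0,-0.14,0,-0.13,255],
[0,0.6,0,-0.13,0,-0.13,255],
[0,0.7,0,-0.14,0,-0.13,255],
[0,0.5,0,-0.15,0,-0.4,255],
[0,0.5,0,-0.15,0,-0.4,255],
[0,0.5,0,-0.14,0,-0.4,255],
[0,0.5,0,-0.14,0,-0.41,255],
[0,0,0,-0.36,0,-1.21,255],
[0,0,0,-0.35,0,-1.21,255],
[0,0,0,-0.36,0,-1.22,255],
[0,0,0,-0.36,0,-1.21,255],
[0,0,0,-0.36,-0.01,-1.21,255]]
end [0.48600019 0.07496773 0.12364488] [   8.2974452    -1.99217321 -179.99738682]
max turn 0.7 max shift 1.2720062892926276 n 12
```

Call:
{"fn": "move_arm", "kwargs": {"commands": [[0,0.7,0,-0.1,0,-0.15,255],[0,0.6,0,-0.15,0,-0.15,255],[0,0.7,0,-0.15,0,-0.2,255],[0,0.5,0,-0.15,0,-0.4,255],[0,0.5,0,-0.15,0,-0.4,255],[0,0.5,0,-0.15,0,-0.4,255],[0,0.5,0,-0.15,0,-0.4,255],[0,0,0,-0.3,0,-0.8,255],[0,0,0,-0.35,0,-1.2,255],[0,0,0,-0.35,0,-1.2,255],[0,0,0,-0.35,0,-1.2,255],[0,0,0,-0.35,0,-0.8,255],[0,0,0,0,0,-0.3,255],[0,0,0,0,0,0,255]]}}

```text
t: 16.23
ee_pos: [0.4871, 0.075, 0.1191]
tcp_rot: [0.997, 0.072, 0.017, -0.001]
force: [-0.0, 1.1, -3.1]
width: 0.2
```

```bash
python3 - <<'E'
from h import *
np.set_printoptions(precision=2,suppress=True)
now(); im=cams.snapshot('wrist'); cv2.imwrite('pics/w11.png',im[:,:,::-1])
im=cams.snapshot('scene'); cv2.imwrite('pics/s11.png',cv2.resize(im[150:340,250:450],None,fx=3,fy=3,interpolation=cv2.INTER_CUBIC)[:,:,::-1])
for sag in(-2,0,2,4):
    print(sag,toolproj([lifter_pt((.1,y,.002),sag) for y in(.032,-.032)]).ravel(),toolproj([lifter_pt((.125,y,.008),sag) for y in(.03,-.03)]).ravel())
E
```

```text
t 16.23 p [0.49 0.07 0.12] yaw 8.30 pitch -2.01 roll -0.00 F [-0.   1.1 -3.1] w 0.2 j [-0.09  0.41  1.67  0.01  1.03  1.33]
-2 [243.55 142.52 401.35 142.36] [241.73  75.57 403.46  75.42]
0 [244.71 145.71 400.13 145.56] [243.42  79.71 401.68  79.56]
2 [245.82 149.   398.96 148.85] [245.03  83.95 399.97  83.8 ]
4 [246.89 152.38 397.84 152.22] [246.57  88.28 398.34  88.14]
```

View pics/w11.png

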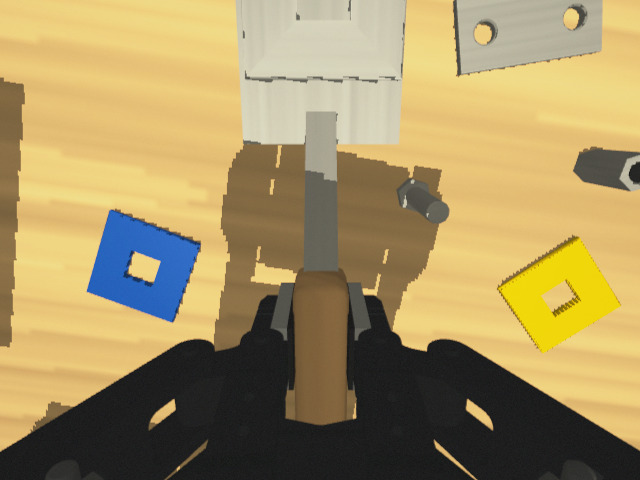

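View pics/s11.png

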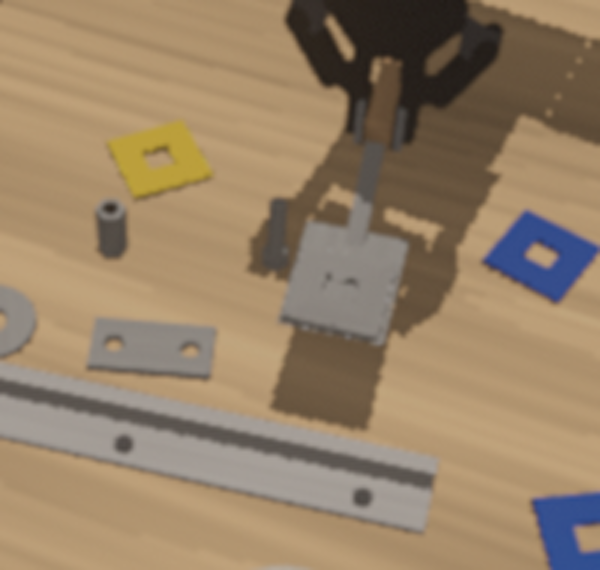

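```bash
cat >> h.py <<'E'
def smooth(p,r,q,rq,n,g=255):
    rv=(r.inv()*rq).as_rotvec(); p=np.array(p);q=np.array(q); out=[]
    for k in range(1,n+1):
        a=k/n; a=a*a*(3-2*a); out.append((p+(q-p)*a, r*R.from_rotvec(rv*a),1,g))
    return out
E
python3 - <<'E'
from h import *
p,r=now()
q1=p+np.array([-.03,.03,.075]); w=smooth(p,r,q1,down(7,-2),6)
h=np.array([.996,-.089,0]);c=np.array([.4715,.3621,.064])
e=c+.005*h; q2=e-.145*h; q2[2]=.2
w+=smooth(q1,down(7,-2),q2,down(-5.1,-2),18)
plan(p,r,w[:6]); print(q2)
plan(q1,down(7,-2),w[6:])
E
```

```text
t 16.32 p [0.487  0.075  0.1188] yaw 8.30 pitch -1.97 roll -0.01 F [ 0.1  0.3 -3.9] w 0.203 j [-0.09  0.41  1.67  0.01  1.03  1.33]
[[0,0,0.1,-0.17,-0.25,-0.56,255],
[0,0,0.2,-0.42,-0.63,-1.41,255],
[0,0,0.3,-0.55,-0.82,-1.82,255],
[0,0,0.4,-0.56,-0.81,-1.83,255],
[-0.1,0,0.2,-0.43,-0.62,-1.4,255],
[0,0,0.1,-0.18,-0.25,-0.56,255]]
end [0.45697634 0.10498622 0.19373939] [  6.99547609  -1.96541524 179.95483538]
max turn 0.4 max shift 2.0781241541351663 n 6
[0.33206 0.37456 0.2    ]
[[0,0,0.1,-0.08,-0.25,-0.01,255],
[0,0,0.3,-0.23,-0.72,-0.02,255],
[0,0,0.5,-0.37,-1.12,-0.04,255],
[-0.1,0,0.6,-0.5,-1.47,-0.05,255],
[0,0,0.8,-0.61,-1.75,-0.06,255],
[0,0,0.8,-0.72,-1.97,-0.07,255],
[0,0,1,-0.82,-2.13,-0.08,255],
[-0.1,0,0.9,-0.9,-2.23,-0.08,255],
[0,0,1,-0.95,-2.27,-0.08,255],
[0,0,1,-1,-2.26,-0.09,255],
[-0.1,0,1,-1.01,-2.18,-0.08,255],
[0,0,1,-0.99,-2.05,-0.09,255],
[0,0,0.8,-0.95,-1.87,-0.07,255],
[-0.1,0,0.8,-0.86,-1.64,-0.07,255],
[0,0,0.6,-0.73,-1.37,-0.06,255],
[0,0,0.5,-0.58,-1.03,-0.04,255],
[0,0,0.3,-0.37,-0.65,-0.03,255],
[0,0,0.1,-0.13,-0.23,-0.01,255]]
end [0.33204668 0.37451386 0.1999635 ] [  -5.10737172   -1.99893216 -179.97754094]
max turn 1.0 max shift 2.472994136669151 n 18
```

Call:
{"fn": "move_arm", "kwargs": {"commands": [[0,0,0.1,-0.15,-0.25,-0.55,255],[0,0,0.2,-0.4,-0.65,-1.4,255],[0,0,0.3,-0.55,-0.8,-1.8,255],[0,0,0.4,-0.55,-0.8,-1.8,255],[-0.1,0,0.2,-0.45,-0.65,-1.4,255],[0,0,0.1,-0.2,-0.25,-0.55,255],[0,0,0,0,0,0,255]]}}

```text
t: 17.2
ee_pos: [0.457, 0.1053, 0.1934]
tcp_rot: [0.998, 0.061, 0.018, -0.001]
force: [0.1, 0.3, -3.1]
width: 0.201
```

Call:
{"fn": "move_arm", "kwargs": {"commands": [[0,0,0.1,-0.1,-0.25,0,255],[0,0,0.3,-0.25,-0.7,0,255],[0,0,0.5,-0.35,-1.1,-0.05,255],[-0.1,0,0.6,-0.5,-1.45,-0.05,255],[0,0,0.8,-0.6,-1.75,-0.05,255],[0,0,0.8,-0.7,-1.95,-0.05,255],[0,0,1,-0.8,-2.15,-0.1,255],[-0.1,0,0.9,-0.9,-2.25,-0.1,255],[0,0,1,-0.95,-2.25,-0.1,255],[0,0,1,-1,-2.25,-0.1,255],[-0.1,0,1,-1,-2.2,-0.1,255],[0,0,1,-1,-2.05,-0.1,255],[0,0,0.8,-0.95,-1.85,-0.05,255],[-0.1,0,0.8,-0.85,-1.65,-0.05,255],[0,0,0.6,-0.75,-1.4,-0.05,255],[0,0,0.5,-0.6,-1,-0.05,255],[0,0,0.3,-0.35,-0.65,-0.05,255],[0,0,0.1,-0.15,-0.25,0,255],[0,0,0,0,0,0,255]]}}

```text
t: 19.58
ee_pos: [0.3323, 0.3743, 0.1993]
tcp_rot: [0.999, -0.045, 0.017, 0.001]
force: [-0.3, 0.5, -3.8]
width: 0.2
```

```bash
python3 - <<'E'
from h import *
p,r=now(); im=cams.snapshot('wrist'); cv2.imwrite('pics/w12.png',im[:,:,::-1])
im=cams.snapshot('scene'); cv2.imwrite('pics/s12.png',cv2.resize(im[120:340,400:640],None,fx=2.6,fy=2.6,interpolation=cv2.INTER_CUBIC)[:,:,::-1])
im=cams.snapshot('top'); cv2.imwrite('pics/t12.png',cv2.resize(im[220:380,90:290],None,fx=3.5,fy=3.5,interpolation=cv2.INTER_CUBIC)[:,:,::-1])
E
```

```text
t 19.57 p [0.3323 0.3743 0.1993] yaw -5.11 pitch -2.01 roll 0.03 F [-0.3  0.5 -3.8] w 0.2 j [ 0.62  0.33  1.52 -0.02  1.26  2.29]
```

View pics/w12.png

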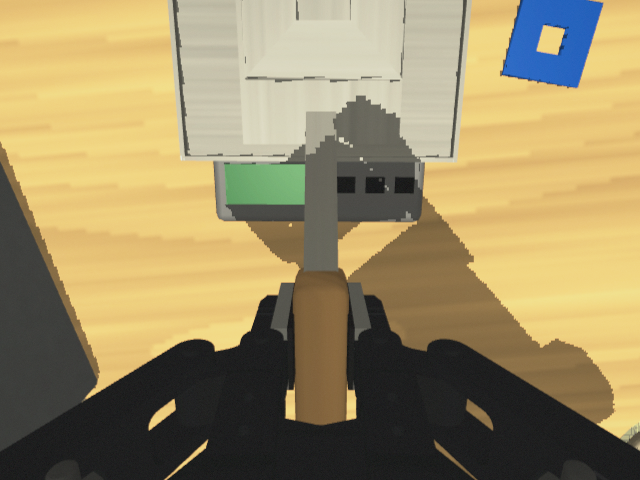

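View pics/s12.png

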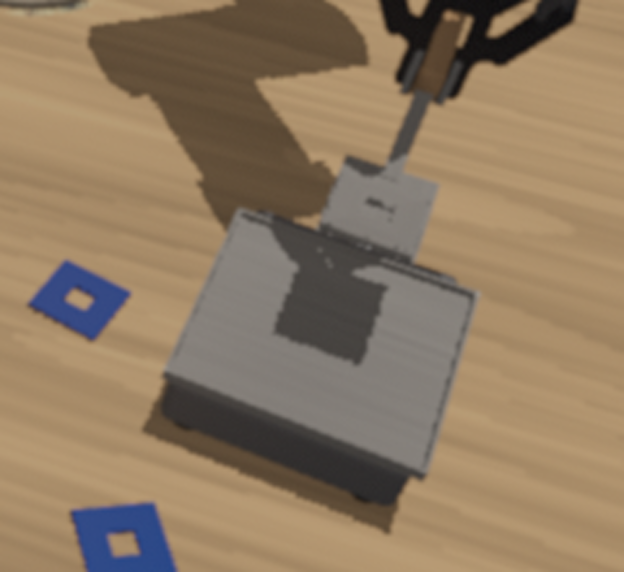

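View pics/t12.png

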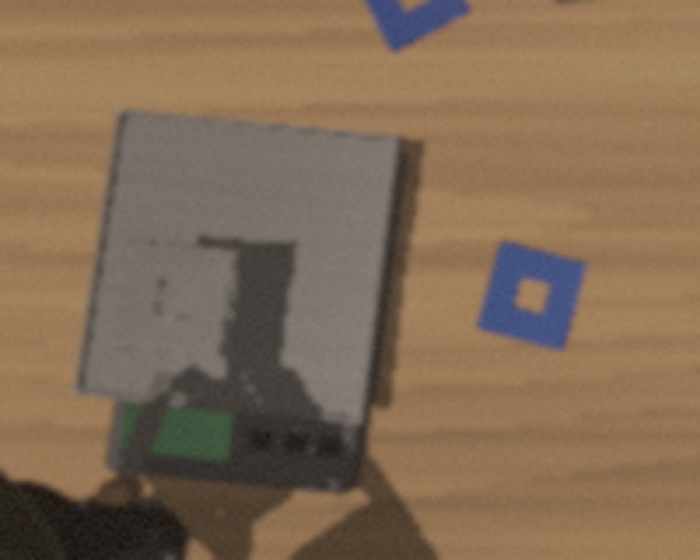

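```bash
cat > tip.py <<'E'
from h import *
h=np.array([.996,-.089,0]);c=np.array([.4715,.3621,.064])
def tcp_for(ex,ez,pitch,yaw=-5.1):
    e=c+ex*h; e[2]=ez; r=down(yaw,pitch)
    return e-r.apply([.145,0,.0392]), r
def edge_now():
    p,r=now(); e=p+r.apply([.145,0,.0392]); print('edge pan-x %.4f lat %.4f z %.4f'%((e-c)@h,(e-c)@np.array([.089,.996,0]),e[2])); return p,r
E
python3 - <<'E'
from tip import *
p,r=edge_now()
a=tcp_for(.005,.079,0); plan(p,r,smooth(p,r,*a,8))
def seq(x0,z0,p0,x1,z1,p1,n):
    w=[]
    for k in range(1,n+1):
        t=k/n; q=tcp_for(x0+(x1-x0)*t,z0+(z1-z0)*t,p0+(p1-p0)*t); w.append((*q,1,255))
    return w
plan(*a,seq(.005,.079,0,.005,.068,14,10))
E
```

```text
t 19.73 p [0.3324 0.3741 0.1994] yaw -5.14 pitch -2.01 roll 0.03 F [-0.1  0.1 -2.5] w 0.205 j [ 0.62  0.33  1.52 -0.02  1.26  2.29]
edge pan-x 0.0067 lat -0.0005 z 0.1653
[[0,-0.1,0,-0.01,0,0.35,255],
[0,-0.2,0,-0.04,-0.01,0.92,255],
[0,-0.3,0,-0.04,0,1.3,255],
[0,-0.4,0,-0.05,-0.01,1.49,255],
[0,-0.4,0,-0.03,-0.01,1.49,255],
[0,-0.3,0,-0.02,-0.01,1.3,255],
[0,-0.2,0,-0.01,0,0.92,255],
[0,-0.1,0,0,-0.01,0.35,255]]
end [0.33208491 0.37457454 0.11815126] [-5.13747265e+00 -9.97735498e-03  1.79965363e+02]
max turn 0.4 max shift 1.490872227925653 n 8
[[0,-1.4,0,0.1,0,-0.24,255],
[0,-1.4,0,0.1,0,-0.25,255],
[0,-1.4,0,0.11,0,-0.24,255],
[0,-1.4,0,0.11,0,-0.24,255],
[0,-1.4,0,0.11,0,-0.25,255],
[0,-1.4,0,0.11,0,-0.24,255],
[0,-1.4,0,0.12,0,-0.24,255],
[0,-1.4,0,0.12,0,-0.25,255],
[0,-1.4,0,0.12,0,-0.24,255],
[0,-1.4,0,0.12,0,-0.25,255]]
end [0.34577753 0.37331989 0.14111745] [ -5.1  14.  180. ]
max turn 1.4 max shift 0.27730849247724093 n 10
```

Call:
{"fn": "move_arm", "kwargs": {"commands": [[0,-0.1,0,0,0,0.35,255],[0,-0.2,0,-0.05,0,0.9,255],[0,-0.3,0,-0.05,0,1.3,255],[0,-0.4,0,-0.05,0,1.5,255],[0,-0.4,0,-0.05,0,1.5,255],[0,-0.3,0,0,0,1.3,255],[0,-0.2,0,0,0,0.9,255],[0,-0.1,0,0,0,0.35,255],[0,0,0,0,0,0,255]]}}

```text
t: 20.85
ee_pos: [0.332, 0.3744, 0.1184]
tcp_rot: [0.999, -0.045, 0.0, 0.0]
force: [0.8, 0.5, -3.3]
width: 0.2
```

Call:
{"fn": "move_arm", "kwargs": {"commands": [[0,-1.4,0,0.1,0,-0.25,255],[0,-1.4,0,0.1,0,-0.25,255],[0,-1.4,0,0.1,0,-0.25,255],[0,-1.4,0,0.1,0,-0.25,255],[0,-1.4,0,0.1,0,-0.25,255],[0,-1.4,0,0.1,0,-0.25,255],[0,-1.4,0,0.1,0,-0.25,255],[0,-1.4,0,0.1,0,-0.25,255],[0,-1.4,0,0.1,0,-0.25,255],[0,0,0,0,0,0,255]]}}

```text
t: 22.1
ee_pos: [0.3434, 0.3734, 0.1398]
tcp_rot: [0.993, -0.045, -0.11, -0.005]
force: [0.5, -0.7, -4.0]
width: 0.201
```

```bash
python3 - <<'E'
from tip import *
p,r=edge_now(); im=cams.snapshot('wrist'); cv2.imwrite('pics/w13.png',im[:,:,::-1])
im=cams.snapshot('scene'); cv2.imwrite('pics/s13.png',cv2.resize(im[160:330,450:610],None,fx=3.5,fy=3.5,interpolation=cv2.INTER_CUBIC)[:,:,::-1])
E
```

```text
t 22.1 p [0.3434 0.3734 0.1398] yaw -5.14 pitch 12.60 roll 0.02 F [ 0.5 -0.7 -4. ] w 0.201 j [0.53 0.47 1.5  0.13 1.36 2.15]
edge pan-x 0.0043 lat -0.0003 z 0.0699
```

View pics/s13.png

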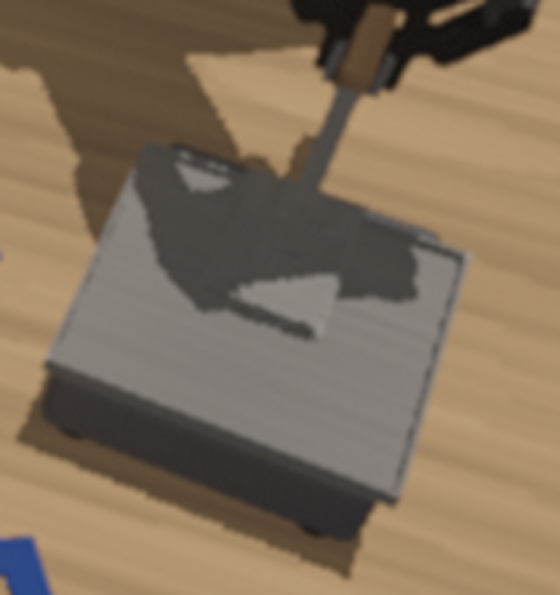

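View pics/w13.png

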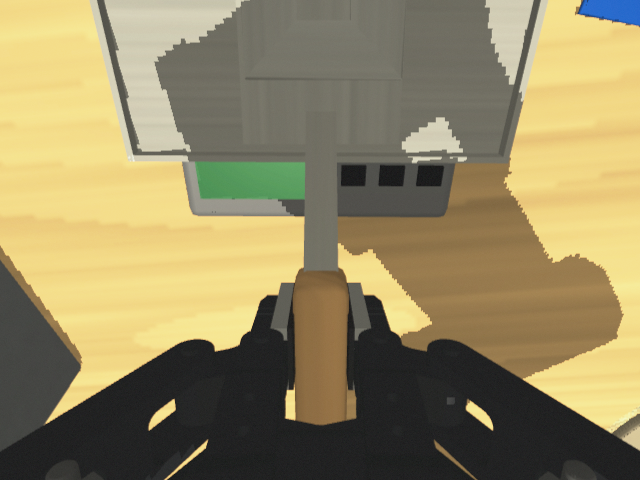

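```bash
python3 - <<'E'
from tip import *
p,r=edge_now()
w=[]
for k in range(1,13):
    t=k/12; w.append((*tcp_for(.0045,.0699+(.0668-.0699)*t,12.6+13.4*t),1,255))
plan(p,r,w)
E
```

```text
t 22.2 p [0.3429 0.3734 0.1397] yaw -5.12 pitch 12.59 roll 0.04 F [-1.1 -0.1 -3.1] w 0.202 j [0.53 0.47 1.5  0.13 1.35 2.15]
edge pan-x 0.0039 lat -0.0003 z 0.0698
[[0,-1.1,0,0.15,-0.02,-0.28,255],
[0,-1.1,0,0.08,0,-0.25,255],
[0,-1.2,0,0.09,0,-0.26,255],
[0,-1.1,0,0.08,0,-0.26,255],
[0,-1.1,0,0.09,0,-0.26,255],
[0,-1.1,0,0.09,0,-0.25,255],
[0,-1.1,0,0.08,0,-0.26,255],
[0,-1.1,0,0.09,0,-0.26,255],
[0,-1.2,0,0.09,0,-0.26,255],
[0,-1.1,0,0.09,0,-0.25,255],
[0,-1.1,0,0.09,0,-0.26,255],
[0,-1.1,0,0.09,0,-0.26,255]]
end [0.36328753 0.37174312 0.16559151] [ -5.13279621  25.99495888 179.95786099]
max turn 1.2 max shift 0.318276609256791 n 12
```

Call:
{"fn": "move_arm", "kwargs": {"commands": [[0,-1.1,0,0.1,0,-0.25,255],[0,-1.1,0,0.1,0,-0.25,255],[0,-1.2,0,0.1,0,-0.25,255],[0,-1.1,0,0.1,0,-0.25,255],[0,-1.1,0,0.1,0,-0.25,255],[0,-1.1,0,0.05,0,-0.25,255],[0,-1.1,0,0.1,0,-0.25,255],[0,-1.1,0,0.05,0,-0.25,255],[0,0,0,0,0,0,255]]}}

```text
t: 23.32
ee_pos: [0.3556, 0.3723, 0.157]
tcp_rot: [0.981, -0.044, -0.186, -0.008]
force: [0.7, -0.2, -3.6]
width: 0.201
```

```bash
python3 - <<'E'
from tip import *
p,r=edge_now(); im=cams.snapshot('wrist'); cv2.imwrite('pics/w14.png',im[:,:,::-1])
im=cams.snapshot('scene'); cv2.imwrite('pics/s14.png',cv2.resize(im[160:330,450:610],None,fx=3.5,fy=3.5,interpolation=cv2.INTER_CUBIC)[:,:,::-1])
E
```

```text
t 23.32 p [0.3556 0.3723 0.157 ] yaw -5.14 pitch 21.50 roll 0.03 F [ 0.7 -0.2 -3.6] w 0.201 j [0.48 0.52 1.39 0.2  1.55 2.11]
edge pan-x 0.0042 lat -0.0003 z 0.0674
```

View pics/w14.png

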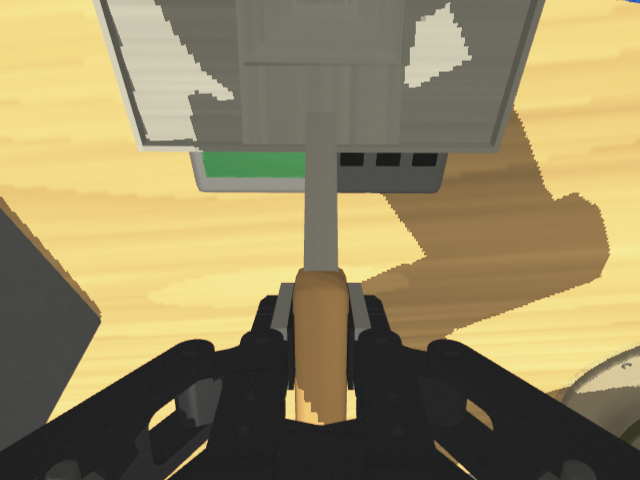

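```bash
python3 - <<'E'
from tip import *
p,r=edge_now()
w=[]
for k in range(1,5):
    t=k/4; w.append((*tcp_for(.0042,.0674,21.5+4*t),1,255))
for k in range(1,9): w.append((*tcp_for(.0042-.0035*k,.0674,25.5),1,255))
plan(p,r,w)
E
```

```text
t 23.43 p [0.3552 0.3723 0.157 ] yaw -5.13 pitch 21.49 roll 0.03 F [ 0.5 -0.3 -3.3] w 0.197 j [0.48 0.52 1.39 0.2  1.55 2.11]
edge pan-x 0.0039 lat -0.0003 z 0.0674
[[0,-1,0,0.1,-0.02,-0.27,255],
[0,-1,0,0.07,0,-0.25,255],
[0,-1,0,0.07,0,-0.25,255],
[0,-1,0,0.07,0,-0.26,255],
[0,0,0,-0.31,0,0.15,255],
[0,0,0,-0.32,0,0.15,255],
[0,0,0,-0.31,0,0.15,255],
[0,0,0,-0.32,0,0.16,255],
[0,0,0,-0.32,0,0.15,255],
[0,0,0,-0.31,0,0.15,255],
[0,0,0,-0.32,0,0.15,255],
[0,0,0,-0.31,0,0.15,255]]
end [0.33426931 0.37435039 0.16516915] [ -5.12931399  25.49366439 179.96193296]
max turn 1.0 max shift 0.35777087639996635 n 12
```

Call:
{"fn": "move_arm", "kwargs": {"commands": [[0,-1,0,0.1,0,-0.25,255],[0,-1,0,0.05,0,-0.25,255],[0,-1,0,0.05,0,-0.25,255],[0,-1,0,0.05,0,-0.25,255],[0,0,0,0,0,0,255],[0,0,0,-0.3,0,0.15,255],[0,0,0,-0.3,0,0.15,255],[0,0,0,0,0,0,255]]}}

```text
t: 24.42
ee_pos: [0.3543, 0.3724, 0.1652]
tcp_rot: [0.974, -0.043, -0.221, -0.009]
force: [-0.2, -0.1, -3.1]
width: 0.201
```

```bash
python3 - <<'E'
from tip import *
p,r=edge_now(); im=cams.snapshot('wrist'); cv2.imwrite('pics/w15.png',im[:,:,::-1])
im=cams.snapshot('scene'); cv2.imwrite('pics/s15.png',cv2.resize(im[160:330,450:610],None,fx=3.5,fy=3.5,interpolation=cv2.INTER_CUBIC)[:,:,::-1])
E
```

```text
t 24.43 p [0.3543 0.3724 0.1652] yaw -5.10 pitch 25.50 roll 0.03 F [-0.2 -0.1 -3.1] w 0.201 j [0.47 0.53 1.36 0.23 1.63 2.1 ]
edge pan-x -0.0036 lat -0.0002 z 0.0674
```

View pics/w15.png

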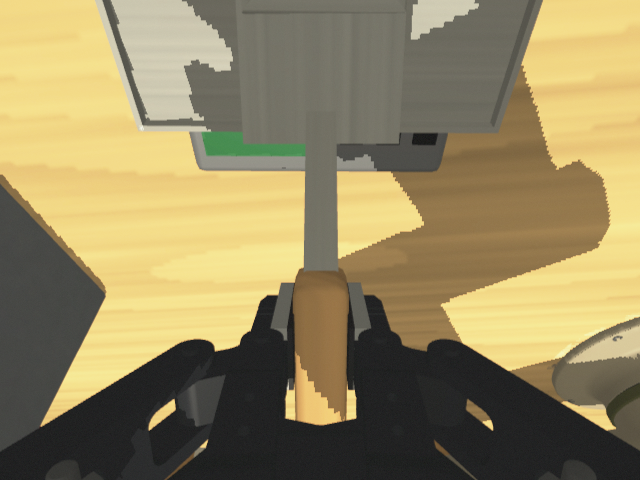

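View pics/s15.png

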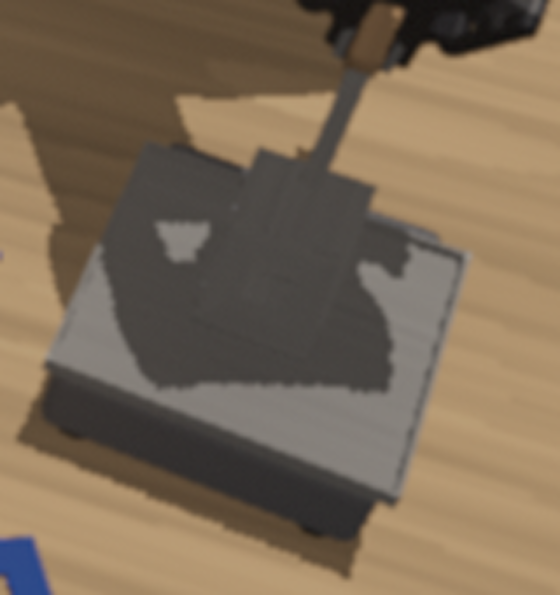

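Call:
{"fn": "move_arm", "kwargs": {"commands": [[0,0,0,-0.3,0,0.15,255],[0,0,0,-0.3,0,0.15,255],[0,0,0,-0.3,0,0.15,255],[0,0,0,-0.3,0,0.15,255],[0,0,0,-0.3,0,0.14,255],[0,0,0,-0.3,0,0.14,255],[0,0,0,-0.3,0,0.14,255],[0,0,0,-0.3,0,0.14,255],[0,0,0,-0.3,0,0.14,255],[0,0,0,0,0,0,255]]}}

```text
t: 25.78
ee_pos: [0.3247, 0.375, 0.1651]
tcp_rot: [0.974, -0.043, -0.22, -0.01]
force: [-0.7, 0.4, -2.6]
width: 0.2
```

```bash
python3 - <<'E'
from tip import *
p,r=edge_now(); im=cams.snapshot('wrist'); cv2.imwrite('pics/w16.png',im[:,:,::-1])
im=cams.snapshot('scene'); cv2.imwrite('pics/s16.png',cv2.resize(im[160:330,450:610],None,fx=3.5,fy=3.5,interpolation=cv2.INTER_CUBIC)[:,:,::-1])
im=cams.snapshot('top'); cv2.imwrite('pics/t16.png',cv2.resize(im[240:370,100:220],None,fx=4,fy=4,interpolation=cv2.INTER_CUBIC)[:,:,::-1])
E
```

```text
t 25.77 p [0.3247 0.375  0.1651] yaw -5.11 pitch 25.50 roll 0.03 F [-0.7  0.4 -2.6] w 0.2 j [0.5  0.5  1.42 0.24 1.6  2.12]
edge pan-x -0.0334 lat -0.0002 z 0.0673
```

View pics/s16.png

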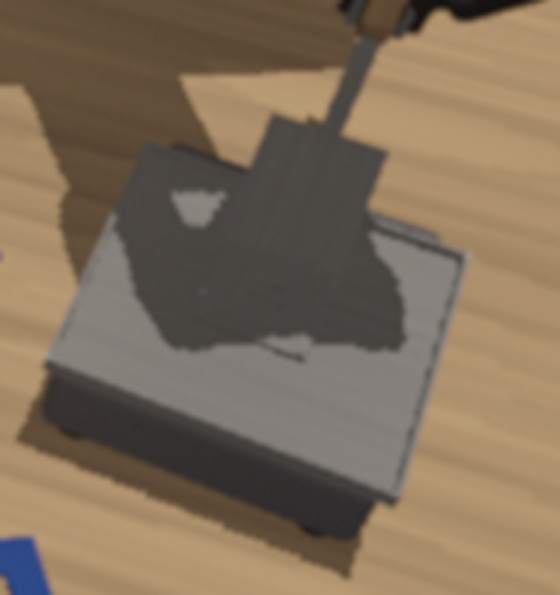

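View pics/t16.png

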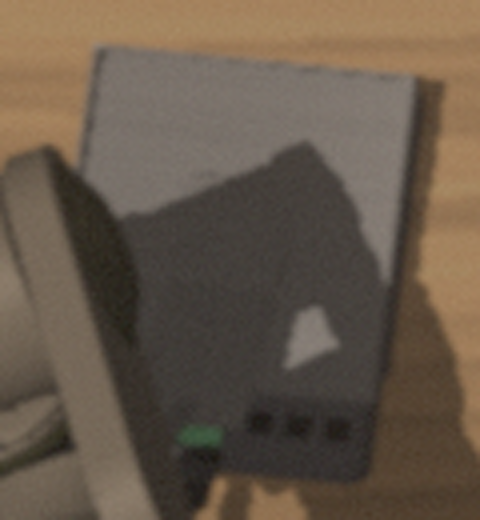

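```bash
python3 - <<'E'
from tip import *
m=cams.camera_model('scene')
P=bp(m,np.array([(305,359),(262,344)])/3.5+[450,160]-.35,.07); print((P-c)@h,(P-c)@np.array([.089,.996,0]))
im=cv2.imread('pics/s16.png').astype(float); cv2.imwrite('pics/s16b.png',np.clip(im*2-20,0,255).astype(np.uint8))
E
```

```text
[0.02279743 0.02348707] [0.02808309 0.00604011]
```

View pics/s16b.png

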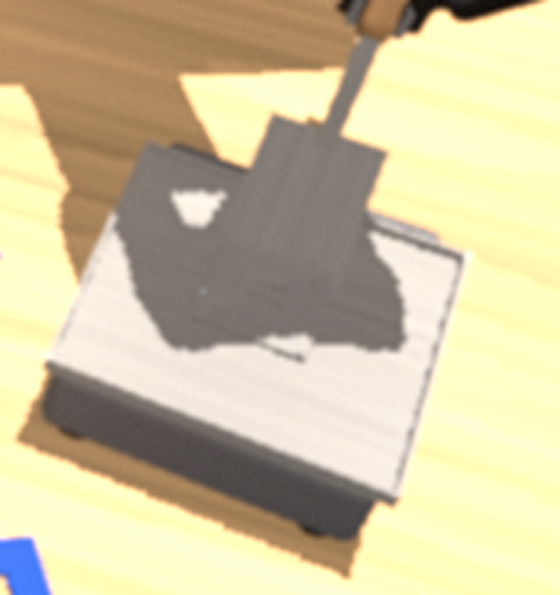

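View pics/w16.png

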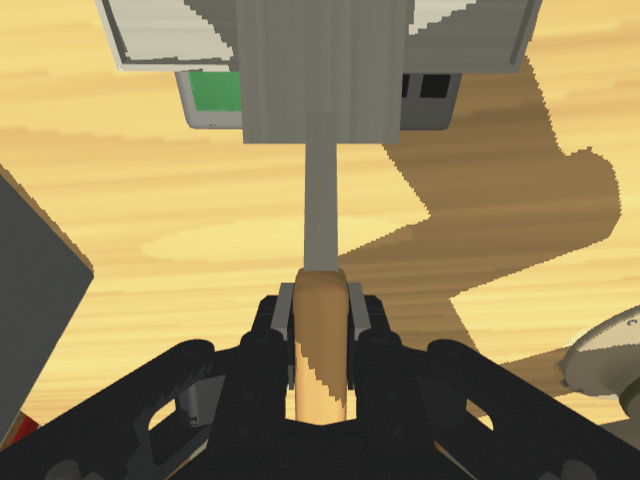

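Call:
{"fn": "move_arm", "kwargs": {"commands": [[0,0,0,-0.3,0,0.15,255],[0,0,0,-0.3,0,0.15,255],[0,0,0,-0.3,0,0.15,255],[0,0,0,-0.3,0,0.14,255],[0,0,0,-0.3,0,0.14,255],[0,0,0,0,0,0,255]]}}

```text
t: 26.68
ee_pos: [0.3081, 0.3765, 0.165]
tcp_rot: [0.974, -0.043, -0.22, -0.01]
force: [0.5, 0.0, -1.6]
width: 0.203
```

```bash
python3 - <<'E'
from tip import *
p,r=edge_now(); im=cams.snapshot('wrist'); cv2.imwrite('pics/w17.png',im[:,:,::-1])
im=cams.snapshot('scene'); cv2.imwrite('pics/s17.png',np.clip(cv2.resize(im[160:330,450:610],None,fx=3.5,fy=3.5,interpolation=cv2.INTER_CUBIC)[:,:,::-1]*1.7,0,255))
E
```

```text
t 26.68 p [0.3081 0.3765 0.165 ] yaw -5.11 pitch 25.49 roll 0.03 F [ 0.5  0.  -1.6] w 0.203 j [0.51 0.48 1.45 0.25 1.58 2.13]
edge pan-x -0.0500 lat -0.0002 z 0.0672[ WARN:0@2.839] global loadsave.cpp:1063 imwrite_ Unsupported depth image for selected encoder is fallbacked to CV_8U.
```

View pics/s17.png

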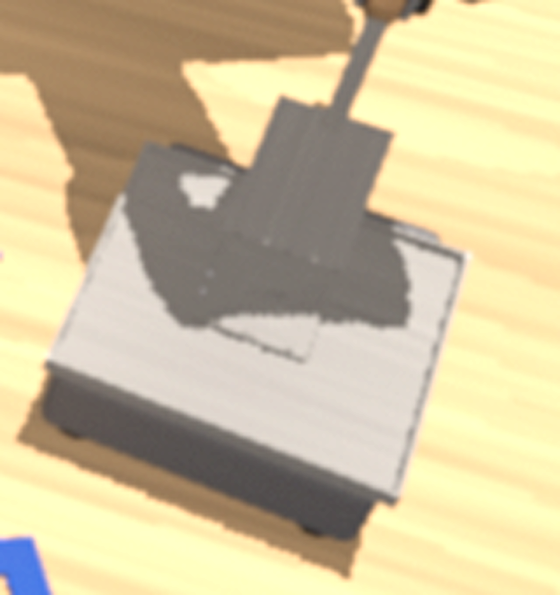

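```bash
python3 - <<'E'
from tip import *
p,r=edge_now()
plan(p,r,smooth(p,r,p+[0,0,.05],down(-5.1,20),5)+smooth(p+[0,0,.05],down(-5.1,20),(.34,.34,.22),down(-5.1,0),6))
E
```

```text
t 26.77 p [0.3084 0.3765 0.1649] yaw -5.12 pitch 25.48 roll 0.03 F [ 0.8  0.4 -0.8] w 0.201 j [0.51 0.48 1.45 0.25 1.58 2.13]
edge pan-x -0.0497 lat -0.0002 z 0.0672
[[0,0.6,0,-0.22,0,-0.47,255],
[0,1.3,0,-0.53,0,-1.12,255],
[0,1.7,0,-0.59,0,-1.36,255],
[0,1.3,0,-0.46,0,-1.15,255],
[0,0.6,0,-0.18,0,-0.49,255],
[0,1.5,0,0.23,0.25,-0.12,255],
[0,3.7,0,0.58,0.62,-0.29,255],
[0,4.8,0,0.78,0.81,-0.34,255],
[0,4.8,0,0.8,0.81,-0.26,255],
[0,3.7,0,0.63,0.62,-0.15,255],
[0,1.5,0,0.26,0.25,-0.05,255]]
end [0.34003715 0.33998274 0.22004017] [-5.10852243e+00 -2.02225295e-02  1.79973587e+02]
max turn 4.8 max shift 1.4824641648282768 n 11
```

Call:
{"fn": "move_arm", "kwargs": {"commands": [[0,0.6,0,-0.2,0,-0.45,255],[0,1.3,0,-0.5,0,-1.1,255],[0,1.7,0,-0.6,0,-1.35,255],[0,1.3,0,-0.45,0,-1.15,255],[0,0.6,0,-0.2,0,-0.5,255],[0,1.5,0,0.25,0.25,-0.1,255],[0,3.7,0,0.6,0.6,-0.3,255],[0,4.8,0,0.8,0.8,-0.35,255],[0,4.8,0,0.8,0.8,-0.25,255],[0,3.7,0,0.65,0.6,-0.15,255],[0,1.5,0,0.25,0.25,-0.05,255],[0,0,0,0,0,0,255]]}}

```text
t: 28.28
ee_pos: [0.3406, 0.3404, 0.219]
tcp_rot: [0.999, -0.045, -0.0, 0.0]
force: [-0.1, 0.2, -1.7]
width: 0.196
```

```bash
python3 - <<'E'
from tip import *
p,r=edge_now()
a=(np.array([.42,.05,.22]),down(-5.3,0)); b=(np.array([.4705,-.3522,.13]),down(-5.6,0))
plan(p,r,[(a[0],a[1],7,255),(np.array([.46,-.30,.2]),b[1],8,255),(b[0],b[1],3,255)])
im=cams.snapshot('scene'); cv2.imwrite('pics/s18.png',cv2.resize(im[160:330,450:610],None,fx=3.5,fy=3.5,interpolation=cv2.INTER_CUBIC)[:,:,::-1])
E
```

```text
t 28.27 p [0.3406 0.3404 0.219 ] yaw -5.11 pitch 0.04 roll 0.04 F [-0.1  0.2 -1.7] w 0.196 j [ 0.54  0.28  1.53 -0.    1.33  2.2 ]
edge pan-x 0.0165 lat -0.0333 z 0.1797
[[0,0,0,1.5,4.03,-0.01,255],
[0,0,0.1,1.5,4.03,-0.01,255],
[0,0,0,1.51,4.03,-0.02,255],
[0,0,0,1.5,4.03,-0.01,255],
[0,0,0,1.51,4.03,-0.01,255],
[0,0,0.1,1.51,4.03,-0.01,255],
[0,0,0,1.51,4.02,-0.01,255],
[0,0,0,0.91,4.31,0.25,255],
[0,0,0.1,0.9,4.31,0.25,255],
[0,0,0,0.91,4.31,0.26,255],
[0,0,0,0.91,4.31,0.25,255],
[0,0,0.1,0.91,4.31,0.25,255],
[0,0,0,0.92,4.3,0.25,255],
[0,0,0.1,0.92,4.31,0.26,255],
[0,0,0,0.92,4.3,0.25,255],
[0,0,0,0.52,1.7,2.33,255],
[0,0,0,0.52,1.69,2.34,255],
[0,0,0,0.52,1.7,2.33,255]]
end [ 0.47048679 -0.35219392  0.13002962] [-5.61131148e+00  3.87462910e-02  1.79955447e+02]
max turn 0.1 max shift 4.414759336589028 n 18
```

View pics/s18.png

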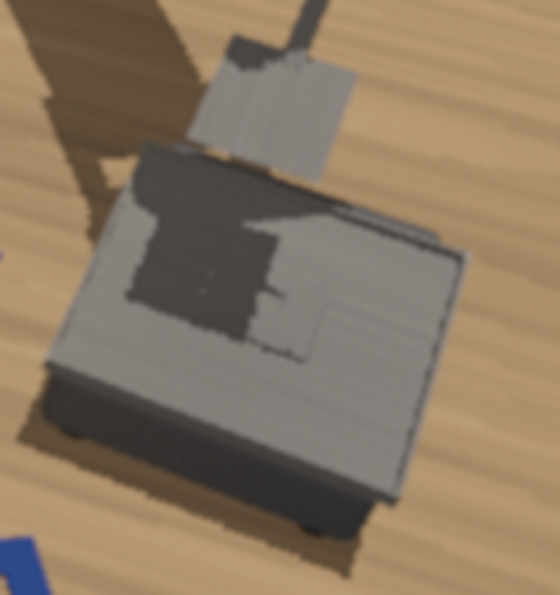

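The washer lies in the pan, blade empty. Going back to the mat.

Call:
{"fn": "move_arm", "kwargs": {"commands": [[0,0,0,0.8,2,0,255],[0,0,0,1.5,4,0,255],[0,0,0.1,1.5,4,0,255],[0,0,0,1.5,4,0,255],[0,0,0,1.5,4,0,255],[0,0,0.1,1.5,4,0,255],[0,0,0,1.5,4,0,255],[0,0,0,1.4,4.3,0,255],[0,0,0.1,0.9,4.3,0.2,255],[0,0,0,0.9,4.3,0.2,255],[0,0,0,0.9,4.3,0.2,255],[0,0,0.1,0.9,4.3,0.2,255],[0,0,0,0.9,4.3,0.3,255],[0,0,0.1,0.9,4.3,0.3,255],[0,0,0,0.9,4.3,0.3,255],[0,0,0,0.9,4.3,0.3,255],[0,0,0,0.7,3,1.5,255],[0,0,0,0.3,1.5,2,255],[0,0,0,0,0,0,255]]}}

```text
t: 30.7
ee_pos: [0.4686, -0.366, 0.1623]
tcp_rot: [0.999, -0.049, -0.002, -0.002]
force: [-0.8, 0.4, -1.4]
width: 0.197
```

```bash
python3 - <<'E'
from h import *
p,r=now()
q=np.array([.4705,-.3522,.10]); plan(p,r,[(q,down(-5.6,0),4,255),(np.array([.4705,-.3522,.047]),down(-5.6,0),4,255)])
im=cams.snapshot('wrist'); cv2.imwrite('pics/w19.png',im[:,:,::-1])
E
```

```text
t 30.7 p [ 0.4686 -0.366   0.1623] yaw -5.65 pitch 0.18 roll -0.17 F [-0.8  0.4 -1.4] w 0.197 j [-0.86  0.53  1.3  -0.    1.32  0.81]
[[0,0,0,0.02,-0.34,1.56,255],
[-0.1,0.1,0,0.01,-0.35,1.56,255],
[0,0,0,0.02,-0.34,1.55,255],
[-0.1,0.1,0,0.01,-0.35,1.56,255],
[0,0,0,0,0,1.33,255],
[0,0,0,0,0,1.32,255],
[0,0,0,0,0,1.33,255],
[0,0,0,0,0,1.32,255]]
end [ 0.47048187 -0.35223976  0.04701171] [-5.64791733e+00 -1.85785207e-02  1.79971920e+02]
max turn 0.1 max shift 1.5988120589988055 n 8
```

View pics/w19.png

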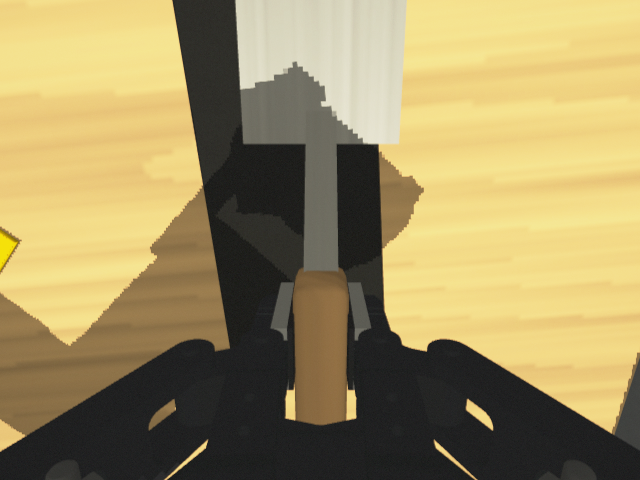

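Call:
{"fn": "move_arm", "kwargs": {"commands": [[0,0,0,0,-0.5,1.5,255],[0,0,0,0,-0.5,1.5,255],[0,0,0,0.05,-0.6,1.5,255],[0,0,0,0,-0.5,1.5,255],[0,0,0,0,0,1.3,255],[0,0,0,0,0,1.3,255],[0,0,0,0,0,1.3,255],[0,0,0,0,0,1,255],[0,0,0,0,0,0,255],[0,0,0,0,0,0,255]]}}

```text
t: 32.0
ee_pos: [0.472, -0.346, 0.0559]
tcp_rot: [0.999, -0.049, 0.0, 0.001]
force: [0.1, 0.1, -0.2]
width: 0.205
```

```bash
python3 - <<'E'
from h import *
p,r=now()
im=cams.snapshot('wrist'); cv2.imwrite('pics/w20.png',im[:,:,::-1])
im=cams.snapshot('scene'); cv2.imwrite('pics/s20.png',cv2.resize(im[110:250,110:270],None,fx=4,fy=4,interpolation=cv2.INTER_CUBIC)[:,:,::-1])
E
```

```text
t 32.0 p [ 0.472  -0.346   0.0559] yaw -5.62 pitch -0.04 roll 0.06 F [ 0.1  0.1 -0.2] w 0.205 j [-0.83  0.64  1.45 -0.    1.05  0.83]
```

View pics/s20.png

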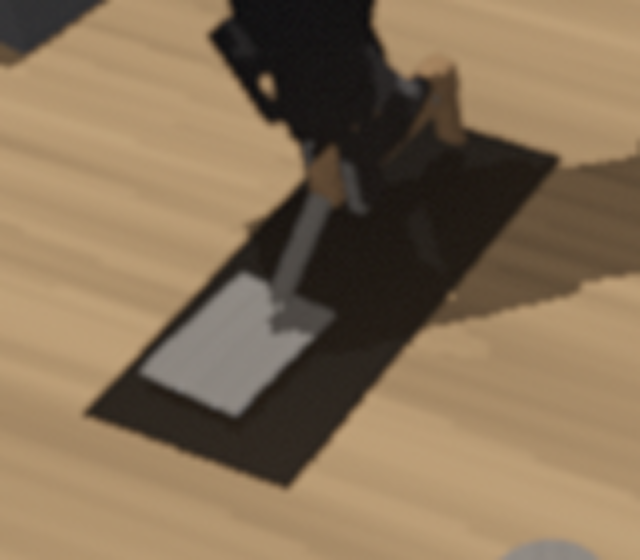

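Call:
{"fn": "move_arm", "kwargs": {"commands": [[0,0,0,0,0,0.4,255],[0,0,0,0,0,0.4,255],[0,0,0,0,0,0.2,255],[0,0,0,0,0,0.1,255],[0,0,0,0,0,0,255],[0,0,0,0,0,0,255]]}}

```text
t: 32.85
ee_pos: [0.4719, -0.3458, 0.0447]
tcp_rot: [0.999, -0.049, 0.0, 0.0]
force: [-0.4, 0.1, -2.2]
width: 0.204
```

Call:
{"fn": "move_arm", "kwargs": {"commands": [[0,0,0,0,0,0.1,255],[0,0,0,0,0,0,255]]}}

```text
t: 33.1
ee_pos: [0.4718, -0.3457, 0.0435]
tcp_rot: [0.999, -0.049, 0.0, 0.0]
force: [0.4, 0.1, -2.0]
width: 0.2
```

Call:
{"fn": "move_arm", "kwargs": {"commands": [[0,0,0,0,0,0.05,255],[0,0,0,0,0,0,255]]}}

```text
t: 33.35
ee_pos: [0.4718, -0.3457, 0.0433]
tcp_rot: [0.999, -0.049, 0.0, 0.0]
force: [-1.0, 0.3, 0.3]
width: 0.199
```

Call:
{"fn": "move_arm", "kwargs": {"commands": [[0,0,0,0,0,0,190],[0,0,0,0,0,0,170],[0,0,0,0,0,0,130],[0,0,0,0,0,0,80],[0,0,0,0,0,0,20],[0,0,0,0,0,0,0],[0,0,0,0,0,0,0],[0,0,0,0,0,0,0],[0,0,0,0,0,-0.5,0],[0,0,0,0,0,-2,0],[0,0,0,0,0,-4,0],[0,0,0,0,0,-4,0],[0,0,0,0,0,-4,0],[0,0,0,-1,0,-4,0],[0,0,0,-3,0,-1,0],[0,0,0,-4,0,0,0],[0,0,0,0,0,0,0],[0,0,0,0,0,0,0]]}}

```text
t: 35.6
ee_pos: [0.3925, -0.338, 0.2384]
tcp_rot: [0.999, -0.049, 0.0, 0.001]
force: [0.6, -0.1, 0.8]
width: 1.001
```

```bash
python3 - <<'E'
from h import *
p,r=now()
for c in('wrist','scene','top'):
    im=cams.snapshot(c); cv2.imwrite(f'pics/{c}21.png',im[:,:,::-1])
H=dict(washer_rd=.006,strip=.006,bolt=.03,tin=.08,tape=.024,washer_sq=.006)
for cam in('top','scene'):
    m=cams.camera_model(cam)
    for n,z in H.items():
        for q in spotter.outline_of(n,cam)[:4]:
            if q['conf']<.5: continue
            cn,_=cv2.findContours(q['pixels'].astype(np.uint8),0,2)
            if not cn: continue
            P=bp(m,max(cn,key=cv2.contourArea)[:,0],z); rc=cv2.minAreaRect((P[:,:2]*1000).astype(np.float32)); print(cam,n,round(q['conf'],2),np.round(q['extent']),np.round(rc[0],1),np.round(rc[1],1),round(rc[2],1))
im=cv2.imread('pics/scene21.png'); a=cv2.resize(im[110:250,110:270],None,fx=2.5,fy=2.5,interpolation=cv2.INTER_CUBIC); b=cv2.resize(im[190:330,450:610],None,fx=2.5,fy=2.5,interpolation=cv2.INTER_CUBIC)
cv2.imwrite('pics/s21c.png',np.hstack([a,b]))
E
```

```text
t 35.6 p [ 0.3925 -0.338   0.2384] yaw -5.62 pitch -0.05 roll 0.06 F [ 0.6 -0.1  0.8] w 1.001 j [-0.94  0.33  1.4  -0.    1.41  0.73]
top washer_rd 0.72 [356. 255.  10.   8.] [558.5 -85.4] [19.  21.5] 0.1
top washer_rd 0.59 [364. 209.  24.  22.] [ 649.9 -128.3] [57.5 58.6] 89.3
top strip 0.77 [311. 217.  38.  24.] [628.3 -21.9] [41.3 79. ] 17.4
top bolt 0.58 [309. 269.   9.   7.] [521.3  23.2] [18.4 16.1] 0.1
top tin 0.61 [345. 138.  33.  35.] [787.4 -82. ] [64.8 86.5] 71.0
top tape 0.78 [248. 143.  39.  33.] [792.8 134.1] [93.3 86.3] 19.0
top washer_sq 0.89 [144. 284.  32.  31.] [465.8 382.9] [68.8 67.8] 86.3
top washer_sq 0.8 [225. 291.  34.  29.] [450.4 190.3] [61.2 60.3] 75.7
top washer_sq 0.68 [344. 282.  34.  30.] [471.  -88.5] [57.4 60. ] 44.7
top washer_sq 0.64 [191. 204.  31.  31.] [653.5 276.3] [63.6 60.4] 28.0
scene washer_rd 0.92 [232. 247.  30.  25.] [ 649.4 -129.5] [57.4 60.4] 5.7
scene strip 0.64 [279. 257.  42.  21.] [629.1 -22.2] [42.9 80.7] 14.6
scene strip 0.55 [461. 200. 125. 113.] [425.2 370.3] [196.2 248. ] 84.6
scene bolt 0.75 [338. 218.  12.  24.] [524.7  22.3] [64.7 15.9] 21.8
scene tin 0.78 [200. 285.  47.  58.] [816.6 -71.9] [109.2  67.4] 40.0
scene tape 0.96 [318. 341.  58.  54.] [797.1 134.3] [92.5 93.7] 44.8
scene washer_sq 0.97 [504. 233.  40.  28.] [402.7 371.6] [64.  68.6] 83.3
scene washer_sq 0.81 [428. 312.  41.  31.] [653.7 275.9] [61.3 61.9] 29.2
scene washer_sq 0.65 [286. 189.  35.  32.] [471.3 -87.1] [59.6 61.3] 45.4
scene washer_sq 0.63 [408. 222.  40.  28.] [450.4 189.4] [61.3 60.1] 77.8
```

View pics/s21c.png

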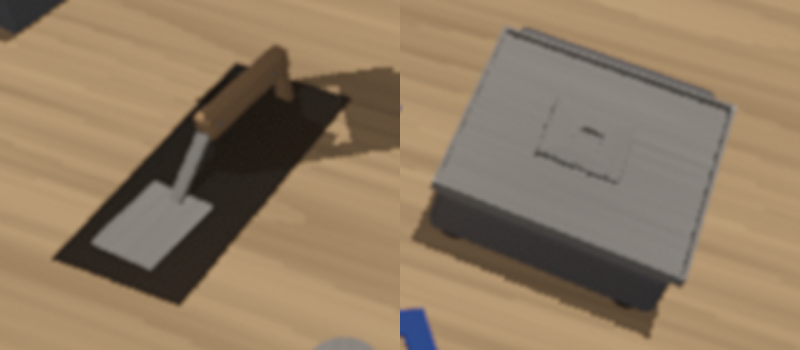

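View pics/wrist21.png

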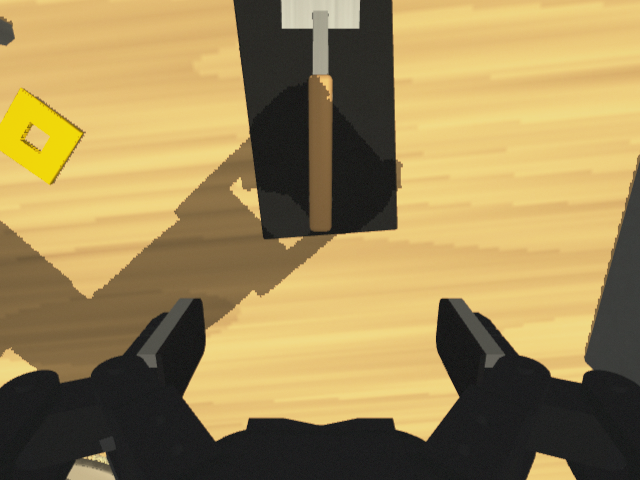

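View pics/top21.png

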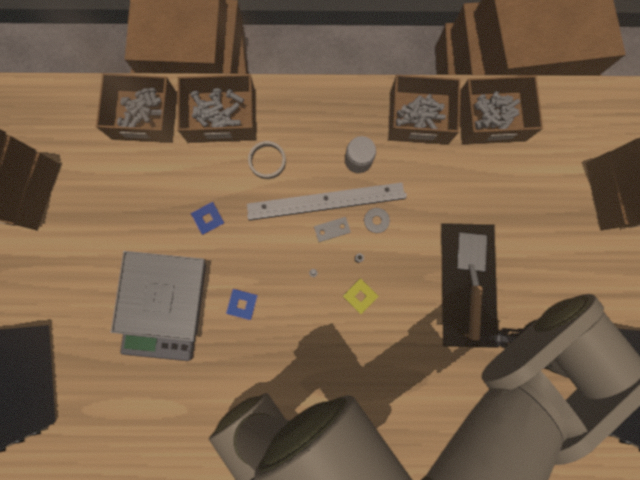

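```bash
python3 -c "
from workcell import bot
print(bot.sign_off())"
```

```text
the job is handed in; nothing more can be done
None
```

The steel washer is lying in the scale's pan and the lifter is back on its mat. I handed the job in at about 36 s of the 72 s allowed.

- **Washer:** I picked the grey one before the stop bar; the blue and yellow look-alikes were not touched. The lifter slid fully under it against the bar. I tipped it into the pan at about 25° with the blade edge roughly 3 mm above the face. In the last top and scene pictures it lies flat, near the middle of the pan and well inside the rim. The fingers never touched it.
- **Lifter:** It stands level on blade and foot with the handle up, and the gripper is open and clear of it. It sits about 6 mm further left on the mat than where I found it. The blade edge and foot should be about 25 mm inside the mat's ends, but I worked that out from the arm pose at release and did not measure it afterwards.
- **Other pieces:** The round washer, strip, bolt, tin, tape, and blue and yellow washers measured within about 3 mm of their first positions. That is about as fine as the measurements resolve. The long nut was only checked by eye in the top picture, because I never searched for it by name.
- **Disagreements:** The wrist force readings stayed at a few newtons throughout. In the last look the networks gave two false hits: the long nut reported as a round washer and the scale as a strip. Both were plain from the pictures.

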